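Clear the viewing tray, load the TLC plates and switch on the lamp

ROBOT

A 6-joint arm with a two-finger parallel gripper is mounted at the origin on the work surface. World frame = base frame: x ahead of the robot, y to its left, z up, the work surface at z = 0. Lengths are in m, angles in rad, forces in N, time in s.
With the tool pointing down it reaches from about 0.325 to 0.9 m from the base axis. Payload 6.1 kg.
Tool frame: the origin (TCP) lies midway between the tips of the shut fingers; the grasp point (between the pads) lies bot.grasp_offset behind it (bot.grasp_offset is the distance from the TCP to the grasp point, in m); y points along the fingers, z is the direction in which the jaws open and shut, and the axes are right-handed (so a half turn about y gives the same grasp; the last joint's range is limited). The gripper opens to 85 mm and grips with 20 to 120 N. Pads are 22 mm wide; open, the fingers measure 114 mm over their backs; the gripper's body (76 mm by 85 mm) begins 54 mm behind the grasp point. The pads swing forward as they close: fully open they stand 13 mm farther back than shut.
Start: joints at [1.202, 0.22, 1.526, -0, 1.395, -0.126], TCP at [0.15, 0.607, 0.231] pointing down, gripper open.
Joint ranges: [-2.98, 2.98], [-0.91, 2.08], [0.09, 2.57], [-1.24, 4.39], [0.2, 2.65], [-2.68, 2.68]. Speed limits (rad/s): [2.57, 2.57, 3.01, 3.14, 3.14, 3.14].

INTERFACE

Orientations are given as a 3x3 rotation matrix whose columns are the frame's x, y, z axes.
In Python, from bench import get_state, imaging, hand_in, bot gives the robot as it stands. The module is installed in compiled form; this text tells all that it offers.
- The arm moves only by the tool apply_moves, never from a script. Its argument "motion" is a list of rows, each an object with "hand": the finger opening in m, from 0 to 0.0854; "delta_pos": the shift along the tool's x, y, z in m, a list of three; "twist": the turn about the tool's y in degrees. In form: [{"hand": hand, "delta_pos": [x, y, z], "twist": twist}, ...]. A call has 1 to 5 rows; each row is the pose to reach, as a shift and turn from the pose commanded when the call began, along the tool's axes at that moment; what a row does not reach only later rows make up. A row lasts 1/10 s, in which the tool goes at most 50 mm and 8.59 degrees, less where a joint would pass 70% of its speed; a pose out of reach is approached as far as the arm can. A call with a gripper value outside its range is refused whole. The fingers move at their own pace and stop on an object; "newtons" is the grip in N (left out, the last holds). Time passes only in rows, so rows that repeat a pose let the fingers close. It gives the time, the measured TCP pose, the force and the opening at its end, in the units of the state.
- get_state(): the state, without advancing time (a new reading comes with each control period).
- imaging.grab_frame(name): name is "side" or "top" or "wrist"; returns the picture (480x640x3 uint8, red, green, blue); there is no depth.
- imaging.camera_model(name): a dict with "mtx" (3x3 intrinsics, pixels), "world_from_camera" (4x4, takes a point from camera to world coordinates). Camera axes: x right, y down, z forward; pixel columns grow to the right and rows downward; lengths in m; the calibration is good to about 2 mm. A picture is of the moment at which its call begins: read the wrist's pose just before it. camera_model takes no time and is no camera call; for the wrist camera it gives the pose at the moment of the call.
- hand_in(): hands the job in, once; it reports no verdict.
The state is a dict: "t": time; "qpos": joint angles; "joint_velocities": joint speeds; "tau": joint torques, N m; "tool_pos": TCP position; "orientation": TCP orientation; "ft_force": force on the tool from outside, world axes, zero at the start; "moment": the same for the moment, N m; "grip_width": finger opening in m.
Only numpy, scipy, OpenCV 4.12 (cv2) and the standard library are available. Lean on these libraries where they do the work, as an engineer would, in place of code of your own. Each camera call takes 0.05 s, during which the arm holds its last target.

TASK

First clear every bottle out of the plate viewer and stand it upright in the blue spill tray. Then lay every TLC plate that is there flat and square in a viewer pocket of its own size (blue tab: large, orange tab: small), setting the plates down rather than dropping them, and last push the red lamp switch fully over to on. Tip no bottle over, leave the other things on the bench where they are, and put right any plate that gets knocked out of place.

Things in the scene. Friction and masses are not known exactly. Their poses are not given: they have to be found in the camera images.
- viewer: Low plate-viewing tray fixed to the bench, 224 (x) x 182 (y) mm; pale glowing pocket floors 10 mm above the bench, grey walls up to 18 mm. Four pockets: two large ones on its far (+x) half, two small ones on its near half. The 14 mm walls part the pockets. Origin: centre of the underside on the bench, z up; its yaw differs from start to start.
- pocket_large_a (a point): Centre of the floor of the large pocket at far left (+x, +y) (seen along the viewer's axes); the opening is 106 (x) x 70 mm (y) and 8 mm deep, 3 mm free all round a large plate. Axes as the viewer's.
- pocket_large_b (a point): Centre of the floor of the large pocket at far right (+x, -y) (seen along the viewer's axes); the opening is 106 (x) x 70 mm (y) and 8 mm deep, 3 mm free all round a large plate. Axes as the viewer's.
- pocket_small_a (a point): Centre of the floor of the small pocket at near left (-x, +y) (seen along the viewer's axes); the opening is 76 (x) x 70 mm (y) and 8 mm deep, 3 mm free all round a small plate. Axes as the viewer's.
- pocket_small_b (a point): Centre of the floor of the small pocket at near right (-x, -y) (seen along the viewer's axes); the opening is 76 (x) x 70 mm (y) and 8 mm deep, 3 mm free all round a small plate. Axes as the viewer's.
- lamp_switch (a joint): Lamp switch of the viewer, a toggle lever with a red ball, in rad: 0 = off, leaning 0.5 rad to the viewer's -x; 1.0 = fully on, leaning 0.5 rad to its +x. Stays where it is left; moving the ball takes about 1 to 2 N.
- lamp_switch_tip (a point): Centre of the red ball (26 mm diameter) on the lever's end, 60 mm from its pivot; moves with the lever.
- switch_pivot (a point): Pivot of the lamp lever, 22 mm above the bench on the viewer's right (-y) side, on a grey block of 70 (x) x 50 (y) x 25 mm; axes as the viewer's, the lever swings in its x-z plane.
- spill_tray: Blue open spill tray fixed to the bench at the robot's left, 110 (x) x 230 (y) x 22 mm high, walls 5 mm thick, inner floor 5 mm above the bench. Origin: centre of the underside, long side along its y; yaw varies.
- large_plate_1: TLC plate in a flat cream carrier with a pinkish face, 100 long (x) x 64 wide (y) x 6 mm thick, with an upright blue finger tab across its middle: 12 mm thick (x), 36 mm wide (y), from 6 to 31 mm above the underside. Origin: centre of the underside, z up. About 0.1 kg, glass. Lies flat on the bench paper at the robot's right; may be absent.
- large_plate_2: TLC plate in a flat cream carrier with a pinkish face, 100 long (x) x 64 wide (y) x 6 mm thick, with an upright blue finger tab across its middle: 12 mm thick (x), 36 mm wide (y), from 6 to 31 mm above the underside. Origin: centre of the underside, z up. About 0.1 kg, glass. Lies flat on the bench paper at the robot's right; may be absent.
- small_plate_1: TLC plate in a flat cream carrier with a pinkish face, 70 long (x) x 64 wide (y) x 6 mm thick, with an upright orange finger tab across its middle: 12 mm thick (x), 36 mm wide (y), from 6 to 31 mm above the underside. Origin: centre of the underside, z up. About 0.1 kg, glass. Lies flat on the bench paper at the robot's right; may be absent.
- small_plate_2: TLC plate in a flat cream carrier with a pinkish face, 70 long (x) x 64 wide (y) x 6 mm thick, with an upright orange finger tab across its middle: 12 mm thick (x), 36 mm wide (y), from 6 to 31 mm above the underside. Origin: centre of the underside, z up. About 0.1 kg, glass. Lies flat on the bench paper at the robot's right; may be absent.
- bottle_amber: Squat upright bottle, amber glass with a blue cap; body 50 mm diameter and straight up to 78 mm, cap 36 mm diameter, 100 mm tall in all; about 0.2 kg, not fixed. Origin: centre of the underside, z up. Starts standing in a pocket of the viewer; may be absent.
- bottle_white: Squat upright bottle, white plastic with a blue cap; body 50 mm diameter and straight up to 78 mm, cap 36 mm diameter, 100 mm tall in all; about 0.2 kg, not fixed. Origin: centre of the underside, z up. Starts standing in a pocket of the viewer; may be absent.
- bottle_green: Squat upright bottle, green glass with a white cap; body 50 mm diameter and straight up to 78 mm, cap 36 mm diameter, 100 mm tall in all; about 0.2 kg, not fixed. Origin: centre of the underside, z up. Starts standing in a pocket of the viewer; may be absent.
- bulb: Green rubber pipette bulb, 54 mm high, 110 mm long. Bystander: leave it where it is. Origin: centre of the underside.
- marker: White and blue marker pen lying down, 115 mm long, 16 mm high. Bystander: leave it where it is. Origin: centre of the underside.
- dish: Shallow glass dish, 96 mm diameter, 16 mm high. Bystander: leave it where it is. Origin: centre of the underside.
- wash_bottle: White bottle, 64 mm diameter, 150 mm tall, at the back right. Bystander: leave it where it is. Origin: centre of the underside.
- stock_bottle: Amber bottle with a blue cap, 72 mm diameter, 150 mm tall, at the back left. Bystander: leave it where it is. Origin: centre of the underside.
- vial_jar: Clear jar with a white lid, 64 mm diameter, 65 mm tall, at the right. Bystander: leave it where it is. Origin: centre of the underside.

How it is judged:
By the outcome, as a careful person would: the job done as asked, in the order asked, and still so for the second after the job is handed in, with the robot touching nothing.
Of large_plate_1, large_plate_2, small_plate_1, small_plate_2 only 3 to 4 are there at a start; the rules pass over those that are not, and their reading is None.
Of bottle_amber, bottle_white, bottle_green only 2 to 3 are there at a start; the rules pass over those that are not, and their reading is None.
At some moment in a run one of large_plate_1, large_plate_2, small_plate_1, small_plate_2 may be knocked a few centimetres aside while the robot is not near it.
It also fails if it takes over 208 s, if anything falls off the work surface, if the arm or the gripper's body presses on something with over 40 N, if the wrist force passes 120 N, or if a joint passes its speed limit or range.

## Working session

There is one attempt and no reset: what is moved stays moved. The work goes in short steps, Python scripts to look and compute and a tool call to move; the robot and the scene stay as the last step left them, time stands still between calls to the robot, and variables do not carry over. Pictures are saved under pics/ and viewed, and the job is handed in when it is done.

Besides the shell and the picture viewer there is one more tool, called as name(argument=value, ...) on one line, values as JSON. apply_moves: Moves the arm, as the interface text tells. Its arguments: {"type":"object","properties":{"motion":{"type":"array"},"newtons":{"type":"number"}},"required":["motion"]}

```bash
mkdir -p pics; ls; python3 - <<'E'
from bench import get_state, imaging, bot
import cv2, numpy as np
np.set_printoptions(precision=4,suppress=True)
s=get_state(); print({k:np.round(v,4) for k,v in s.items()}); print(bot.grasp_offset)
for n in ("top","side","wrist"):
    m=imaging.camera_model(n); print(n,m['mtx'],m['world_from_camera'])
    im=imaging.grab_frame(n); cv2.imwrite(f'pics/{n}0.png',im[:,:,::-1])
E
```

```text
pics
{'t': np.float64(0.0), 'qpos': array([ 1.2019,  0.2212,  1.5276,  0.    ,  1.3947, -0.1261]), 'joint_velocities': array([ 0.0002,  0.0023, -0.0011,  0.0003, -0.0017, -0.0003]), 'tau': array([ -0.0008, -49.6887, -38.9402,  -0.0003,   0.0109,  -0.    ]), 'tool_pos': array([0.15  , 0.6061, 0.2302]), 'orientation': array([[ 0.9707, -0.0007,  0.2404],
       [-0.2404, -0.0017,  0.9707],
       [-0.0003, -1.    , -0.0019]]), 'ft_force': array([-0.4312,  1.0804, -0.6665]), 'moment': array([-0.0073,  0.0241,  0.0133]), 'grip_width': np.float64(0.085)}
0.0187
top [[540.455    0.     313.6658]
 [  0.     540.455  243.6807]
 [  0.       0.       1.    ]] [[-0.0282 -0.9939  0.1064  0.443 ]
 [-0.9995  0.0264 -0.0183 -0.0269]
 [ 0.0154 -0.1068 -0.9942  1.2609]
 [ 0.      0.      0.      1.    ]]
side [[495.2122   0.     331.2414]
 [  0.     495.2122 249.9545]
 [  0.       0.       1.    ]] [[ 0.6924 -0.5223  0.4977  0.0522]
 [-0.7213 -0.4859  0.4935 -0.5424]
 [-0.0159 -0.7007 -0.7132  0.7817]
 [ 0.      0.      0.      1.    ]]
wrist [[405.8906   0.     317.3681]
 [  0.     405.8906 238.135 ]
 [  0.       0.       1.    ]] [[ 0.2397  0.9296  0.28    0.0785]
 [ 0.9708 -0.2294 -0.0694  0.6249]
 [-0.0003  0.2885 -0.9575  0.3731]
 [ 0.      0.      0.      1.    ]]
```

View pics/top0.png

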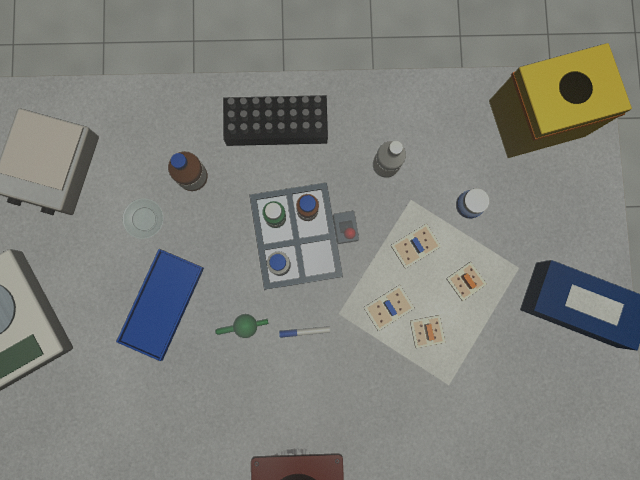

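View pics/side0.png

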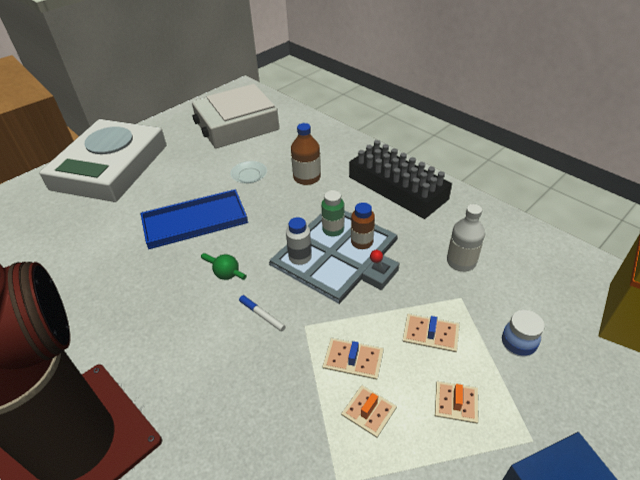

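View pics/wrist0.png

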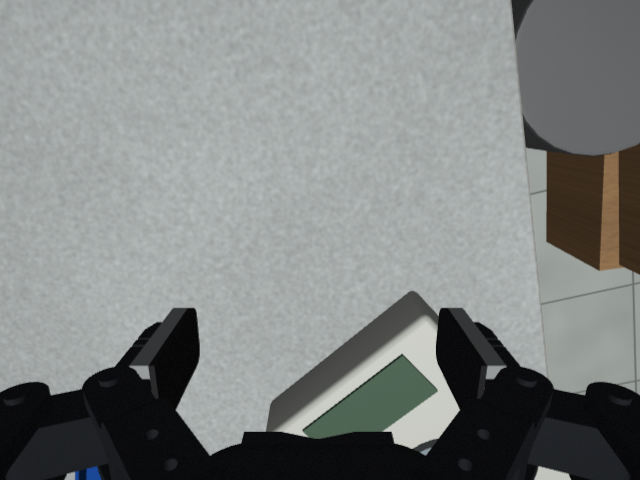

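The top view shows all four plates on the paper (blue tabs at about (418,244) and (390,307), orange at (468,281) and (429,331)). Three bottles stand in the viewer: green at (274,212), amber at (307,205) and white at (278,262). The spill tray is at (160,305) and the red switch ball at (350,232). Next I'll measure them.

```bash
cat > h.py <<'E'
from bench import get_state, imaging, bot
import cv2, numpy as np
np.set_printoptions(precision=4,suppress=True)
def p2w(uv,z,m):
    uv=np.atleast_2d(np.float64(uv)); K=m['mtx'];T=m['world_from_camera']
    d=np.c_[uv,np.ones(len(uv))]@np.linalg.inv(K).T@T[:3,:3].T
    o=T[:3,3]; return o+d*((z-o[2])/d[:,2])[:,None]
def w2p(P,m):
    P=np.atleast_2d(np.float64(P));T=m['world_from_camera']
    c=(P-T[:3,3])@T[:3,:3]; q=c@m['mtx'].T; return q[:,:2]/q[:,2:]
def rectify(im,m,z,x0,x1,y0,y1,s=1000):
    # world plane z -> image; rows: x decreasing down, cols: y decreasing right ; s px per m
    W=int((y1-y0)*s);H=int((x1-x0)*s)
    wc=np.float64([[x1,y1,z],[x1,y0,z],[x0,y0,z],[x0,y1,z]])
    src=w2p(wc,m).astype(np.float32); dst=np.float32([[0,0],[W,0],[W,H],[0,H]])
    M=cv2.getPerspectiveTransform(src,dst); return cv2.warpPerspective(im,M,(W,H),flags=cv2.INTER_CUBIC)
E
python3 - <<'E'
from h import *
m=imaging.camera_model('top'); im=cv2.imread('pics/top0.png')
hsv=cv2.cvtColor(im,cv2.COLOR_BGR2HSV)
def comps(mask,mn=20):
    n,l,st,c=cv2.connectedComponentsWithStats(mask.astype(np.uint8))
    return [(st[i,4],c[i],(l==i)) for i in range(1,n) if st[i,4]>=mn]
def rect(mask,z):
    cs,_=cv2.findContours(mask.astype(np.uint8),0,2);c=max(cs,key=cv2.contourArea).reshape(-1,2)
    w=p2w(c,z,m)[:,:2]; r=cv2.minAreaRect((w*1000).astype(np.float32)); return r
H,S,V=hsv[...,0].astype(int),hsv[...,1],hsv[...,2]
blue=(H>105)&(H<130)&(S>140)&(V>50)
for a,c,k in comps(blue): print('blue',a,c,p2w(c,0.031,m)[0],rect(k,0.031))
org=(H>3)&(H<16)&(S>150)&(V>150)
for a,c,k in comps(org,10): print('org',a,c,p2w(c,0.031,m)[0],rect(k,0.031))
red=((H<6)|(H>174))&(S>120)&(V>90)
for a,c,k in comps(red,10): print('red',a,c,p2w(c,0.075,m)[0])
E
python3 - <<'E'
from h import *
m=imaging.camera_model('top'); im=cv2.imread('pics/top0.png')
cv2.imwrite('pics/vr.png',rectify(im,m,0.018,0.42,0.72,-0.15,0.2,2000))
cv2.imwrite('pics/pr.png',rectify(im,m,0.006,0.25,0.6,-0.45,-0.05,1800))
cv2.imwrite('pics/tr.png',rectify(im,m,0.022,0.25,0.6,0.15,0.45,1600))
E
```

```text
blue 135 [177.6444 160.1259] [0.7777 0.2602 0.031 ] ((778.0632934570312, 260.48358154296875), (30.12659454345703, 28.45847511291504), 88.62904357910156)
blue 44 [303.8182 200.4091] [ 0.6756 -0.0297  0.031 ] ((674.6975708007812, -30.327350616455078), (16.55422019958496, 28.158382415771484), 62.22848129272461)
blue 4558 [159.8267 305.0134] [0.445  0.3006 0.031 ] ((446.5976257324219, 300.27880859375), (110.0867919921875, 226.11166381835938), 65.38182067871094)
blue 20 [273.45 258.1 ] [0.544 0.043 0.031] ((544.9354858398438, 41.79105758666992), (9.256457328796387, 24.183574676513672), 47.577369689941406)
blue 1984 [616.3478 316.8362] [ 0.3889 -0.7335  0.031 ] ((404.61419677734375, -714.2155151367188), (180.2552490234375, 121.71961975097656), 66.91864013671875)
blue 41 [566.122  299.4634] [ 0.4314 -0.6215  0.031 ] ((433.9913024902344, -622.157958984375), (9.325226783752441, 63.368316650390625), 77.32804870605469)
org 64 [469.5156 280.5156] [ 0.4806 -0.4029  0.031 ] ((480.91265869140625, -402.37420654296875), (33.74444580078125, 10.213836669921875), 34.26866912841797)
```

View pics/vr.png

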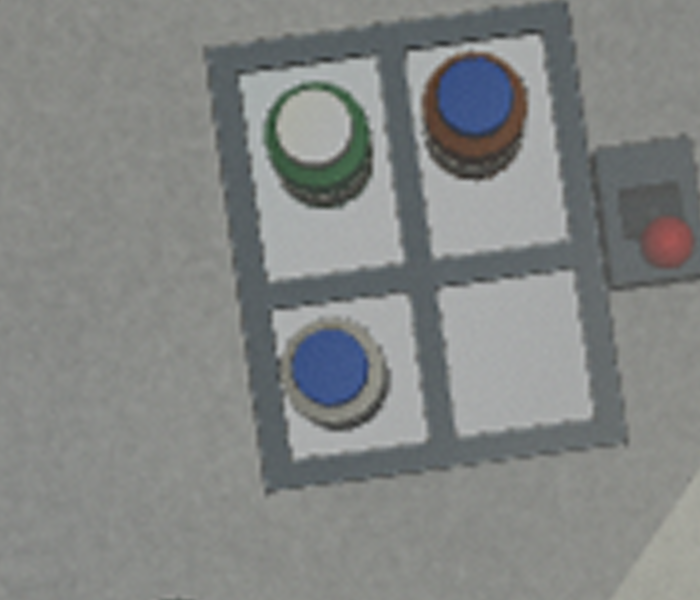

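View pics/pr.png

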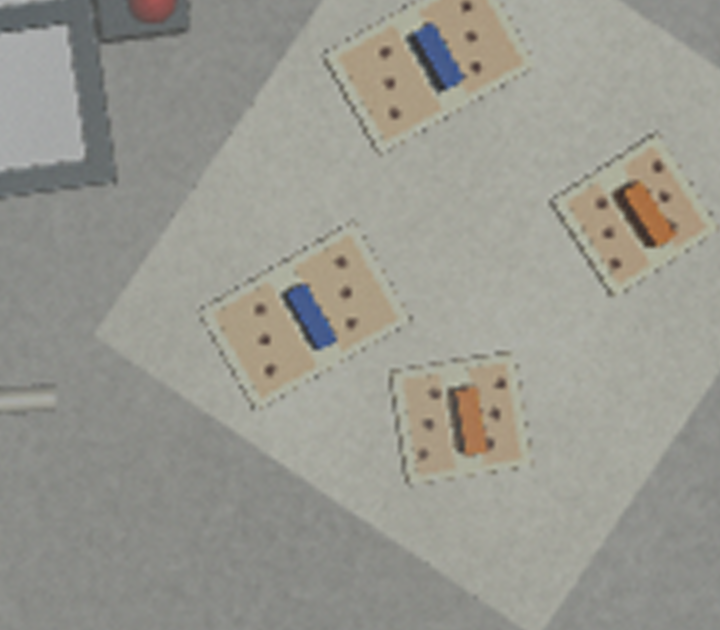

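View pics/tr.png

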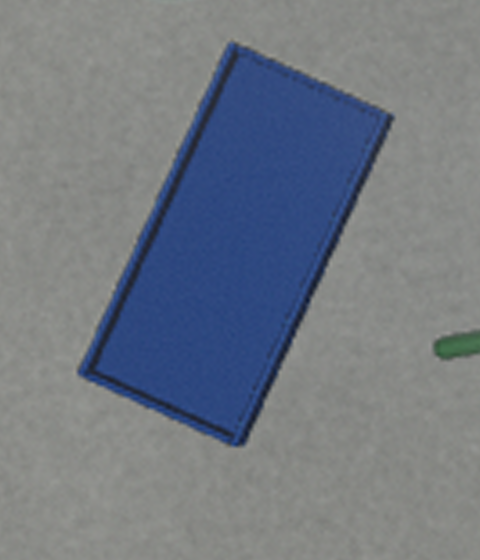

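```bash
python3 - <<'E'
from h import *
m=imaging.camera_model('top'); im=cv2.imread('pics/top0.png')
# cap ellipses at z=.110: optimise seeds by colour blobs in rectified frame
s=2000
r=rectify(im,m,0.110,0.45,0.75,-0.15,0.2,s); cv2.imwrite('pics/capr.png',r)
hsv=cv2.cvtColor(r,cv2.COLOR_BGR2HSV);H,S,V=[hsv[...,i].astype(int) for i in range(3)]
mk=((H>105)&(H<130)&(S>100)).astype(np.uint8)
n,l,st,c=cv2.connectedComponentsWithStats(mk)
for i in range(1,n):
    if st[i,4]>500: print('blue',st[i],.75-(c[i,1]+.5)/s,.2-(c[i,0]+.5)/s, 'diam',2*np.sqrt(st[i,4]/np.pi)/s)
E
```

```text
blue [ 440  155   68   71 3740] 0.654682486631016 -0.03678930481283421 diam 0.034503318308930477
blue [ 305  407   69   69 3644] 0.5292740120746433 0.03020321075740945 diam 0.03405761625912379
blue [  0 447  19  55 563] 0.5157615452930728 0.1965430728241563 diam 0.01338687663054658
```

View pics/capr.png

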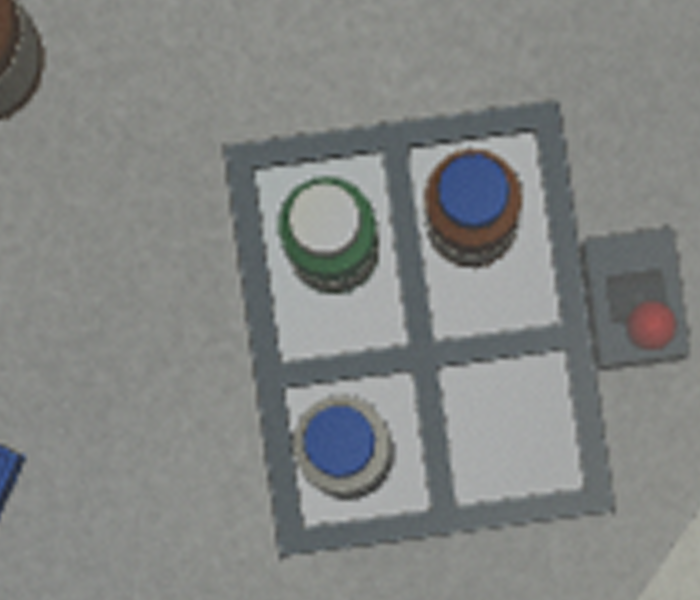

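```bash
cat > plan.py <<'E'
import sys
from h import *
def plan(x,y,z,jaw=None):
    s=get_state(); p=s['tool_pos']; R=s['orientation']
    cur=np.degrees(np.arctan2(R[1,2],R[0,2]))
    # command frame is ideal-vertical with the same yaw
    a=np.radians(cur); zx=np.array([np.cos(a),np.sin(a),0]); yx=np.array([0,0,-1.]); xx=np.cross(yx,zx)
    d=np.array([x,y,z])-p; dl=np.array([d@xx,d@yx,d@zx])
    tw=0
    if jaw is not None:
        dj=(jaw-cur+90)%180-90; tw=-dj
    print('t %.2f pos %s jaw %.2f w %.4f F %s | delta %s dist %.3f twist %.2f'%(s['t'],p,cur,s['grip_width'],s['ft_force'],dl.round(4),np.linalg.norm(dl),tw))
if __name__=='__main__': plan(*[float(a) for a in sys.argv[1:]])
E
python3 plan.py .529 .030 .2 65
```

```text
t 0.15 pos [0.1501 0.6062 0.2304] jaw 76.09 w 0.0854 F [-0.5538 -0.6568  0.1313] | delta [ 0.5063  0.0304 -0.4682] dist 0.690 twist 11.09
```

apply_moves(motion=[{"hand": 0.085, "delta_pos": [0.506, 0.03, -0.468], "twist": 11.1}, {"hand": 0.085, "delta_pos": [0.506, 0.03, -0.468], "twist": 11.1}, {"hand": 0.085, "delta_pos": [0.506, 0.03, -0.468], "twist": 11.1}, {"hand": 0.085, "delta_pos": [0.506, 0.03, -0.468], "twist": 11.1}, {"hand": 0.085, "delta_pos": [0.506, 0.03, -0.468], "twist": 11.1}], newtons=40)

```text
t: 0.65
tool_pos: [0.288, 0.3962, 0.2201]
orientation: [[0.906, 0.0, 0.422], [-0.422, -0.0, 0.906], [0.0, -1.0, -0.0]]
ft_force: [0.4, 0.3, 0.1]
grip_width: 0.0851
```

```bash
python3 plan.py .529 .030 .2 65
```

```text
t 0.65 pos [0.288  0.3962 0.2201] jaw 65.03 w 0.0851 F [0.4334 0.2804 0.1332] | delta [ 0.3731  0.0201 -0.2302] dist 0.439 twist 0.03
```

apply_moves(motion=[{"hand": 0.085, "delta_pos": [0.373, 0.02, -0.23], "twist": 0}, {"hand": 0.085, "delta_pos": [0.373, 0.02, -0.23], "twist": 0}, {"hand": 0.085, "delta_pos": [0.373, 0.02, -0.23], "twist": 0}, {"hand": 0.085, "delta_pos": [0.373, 0.02, -0.23], "twist": 0}, {"hand": 0.085, "delta_pos": [0.373, 0.02, -0.23], "twist": 0}])

```text
t: 1.15
tool_pos: [0.4253, 0.1874, 0.209]
orientation: [[0.906, 0.0, 0.423], [-0.423, 0.0, 0.906], [0.0, -1.0, 0.0]]
ft_force: [1.2, 0.1, 0.3]
grip_width: 0.0849
```

apply_moves(motion=[{"hand": 0.085, "delta_pos": [0.144, 0.008, -0.089], "twist": 0}, {"hand": 0.085, "delta_pos": [0.144, 0.008, -0.089], "twist": 0}, {"hand": 0.085, "delta_pos": [0.144, 0.008, -0.089], "twist": 0}, {"hand": 0.085, "delta_pos": [0.144, 0.008, -0.089], "twist": 0}, {"hand": 0.085, "delta_pos": [0.144, 0.008, -0.089], "twist": 0}])

```text
t: 1.65
tool_pos: [0.5184, 0.0452, 0.2005]
orientation: [[0.904, -0.001, 0.426], [-0.426, -0.0, 0.904], [-0.0, -1.0, -0.001]]
ft_force: [-0.5, -0.1, 0.5]
grip_width: 0.085
```

```bash
python3 plan.py .529 .030 .2 65; python3 - <<'E'
from h import *
m=imaging.camera_model('wrist');im=imaging.grab_frame('wrist')
cv2.imwrite('pics/w1.png',im[:,:,::-1])
print(w2p([[.529,.030,.11],[.6547,-.0368,.11],[.6415,.038,.11]],m))
E
```

```text
t 1.65 pos [0.5184 0.0452 0.2005] jaw 64.75 w 0.0850 F [-0.5319 -0.093   0.5132] | delta [ 0.0161  0.0005 -0.0092] dist 0.019 twist -0.25
[[300.87   269.2572]
 [293.5253 455.2341]
 [383.1394 403.7457]]
```

View pics/w1.png

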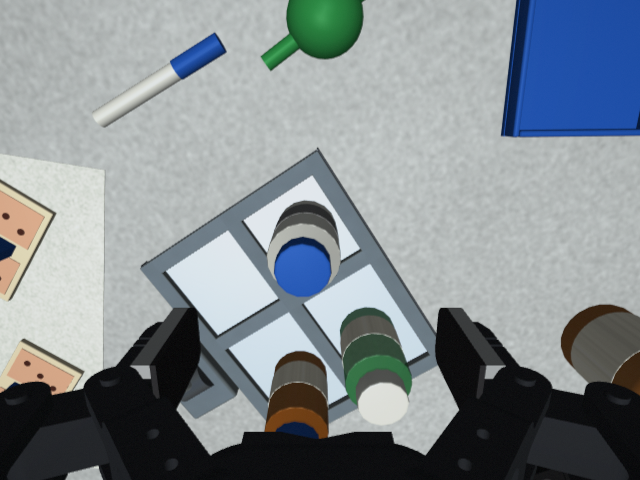

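apply_moves(motion=[{"hand": 0.085, "delta_pos": [0.016, 0, -0.009], "twist": 0}, {"hand": 0.085, "delta_pos": [0.016, 0.05, -0.009], "twist": 0}, {"hand": 0.085, "delta_pos": [0.016, 0.1, -0.009], "twist": 0}, {"hand": 0.085, "delta_pos": [0.016, 0.13, -0.009], "twist": 0}, {"hand": 0.085, "delta_pos": [0.016, 0.154, -0.009], "twist": 0}])

```text
t: 2.2
tool_pos: [0.5266, 0.0338, 0.0445]
orientation: [[0.907, -0.003, 0.421], [-0.421, 0.0, 0.907], [-0.003, -1.0, -0.001]]
ft_force: [-0.8, 0.2, 0.5]
grip_width: 0.0852
```

apply_moves(motion=[{"hand": 0.04, "delta_pos": [0, 0, 0], "twist": 0}, {"hand": 0.04, "delta_pos": [0, 0, 0], "twist": 0}, {"hand": 0.04, "delta_pos": [0, 0, 0], "twist": 0}, {"hand": 0.04, "delta_pos": [0, 0, 0], "twist": 0}, {"hand": 0.04, "delta_pos": [0, 0, 0], "twist": 0}])

```text
t: 2.7
tool_pos: [0.5297, 0.0329, 0.0488]
orientation: [[0.906, 0.003, 0.423], [-0.423, -0.0, 0.906], [0.003, -1.0, 0.001]]
ft_force: [-0.7, 0.5, 4.2]
grip_width: 0.0491
```

```bash
python3 plan.py .529 .030 .2 65
```

```text
t 2.70 pos [0.5297 0.0329 0.0488] jaw 65.00 w 0.0491 F [-0.6626  0.5236  4.2494] | delta [ 0.0006 -0.1512 -0.0029] dist 0.151 twist -0.00
```

apply_moves(motion=[{"hand": 0.04, "delta_pos": [0, 0, 0], "twist": 0}, {"hand": 0.04, "delta_pos": [0, -0.03, 0], "twist": 0}, {"hand": 0.04, "delta_pos": [0, -0.075, 0], "twist": 0}, {"hand": 0.04, "delta_pos": [0, -0.12, 0], "twist": 0}, {"hand": 0.04, "delta_pos": [0, -0.13, 0], "twist": 0}])

```text
t: 3.2
tool_pos: [0.5316, 0.0326, 0.1834]
orientation: [[0.906, 0.01, 0.423], [-0.423, -0.001, 0.906], [0.009, -1.0, 0.003]]
ft_force: [1.1, -0.5, -0.1]
grip_width: 0.049
```

```bash
python3 plan.py .382 .331 .18 65
```

```text
t 3.20 pos [0.5316 0.0326 0.1834] jaw 64.99 w 0.0490 F [ 1.0798 -0.4879 -0.1002] | delta [-0.2618  0.0034  0.2072] dist 0.334 twist -0.01
```

apply_moves(motion=[{"hand": 0.04, "delta_pos": [-0.02, 0, 0.016], "twist": 0}, {"hand": 0.04, "delta_pos": [-0.05, 0, 0.04], "twist": 0}, {"hand": 0.04, "delta_pos": [-0.085, 0, 0.068], "twist": 0}, {"hand": 0.04, "delta_pos": [-0.12, 0, 0.095], "twist": 0}, {"hand": 0.04, "delta_pos": [-0.155, 0, 0.123], "twist": 0}])

```text
t: 3.7
tool_pos: [0.4383, 0.2108, 0.1762]
orientation: [[0.906, -0.001, 0.423], [-0.423, -0.0, 0.906], [-0.001, -1.0, -0.001]]
ft_force: [0.9, 0.5, -2.1]
grip_width: 0.0489
```

apply_moves(motion=[{"hand": 0.04, "delta_pos": [-0.035, 0, 0.028], "twist": 0}, {"hand": 0.04, "delta_pos": [-0.07, 0, 0.056], "twist": 0}, {"hand": 0.04, "delta_pos": [-0.095, 0, 0.076], "twist": 0}, {"hand": 0.04, "delta_pos": [-0.107, 0, 0.084], "twist": 0}, {"hand": 0.04, "delta_pos": [-0.107, 0, 0.084], "twist": 0}])

```text
t: 4.2
tool_pos: [0.377, 0.3321, 0.1763]
orientation: [[0.907, -0.001, 0.42], [-0.42, -0.001, 0.907], [-0.001, -1.0, -0.001]]
ft_force: [-0.8, 0.5, -2.0]
grip_width: 0.049
```

```bash
python3 plan.py .382 .331 .043 65;python3 - <<'E'
from h import *
for n in ('side','top'):
    im=imaging.grab_frame(n); cv2.imwrite(f'pics/{n}2.png',im[:,:,::-1])
E
```

```text
t 4.20 pos [0.377  0.3321 0.1763] jaw 65.15 w 0.0490 F [-0.806   0.4835 -2.0328] | delta [0.005  0.1333 0.0011] dist 0.133 twist 0.15
```

View pics/side2.png

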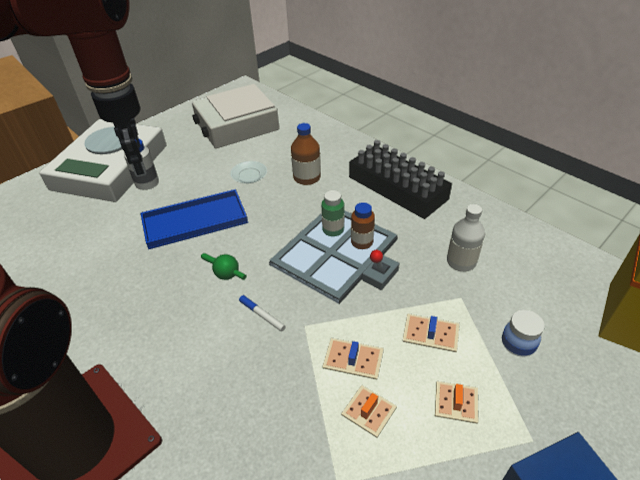

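apply_moves(motion=[{"hand": 0.04, "delta_pos": [0.005, 0.03, 0.001], "twist": 0}, {"hand": 0.04, "delta_pos": [0.005, 0.07, 0.001], "twist": 0}, {"hand": 0.04, "delta_pos": [0.005, 0.1, 0.001], "twist": 0}, {"hand": 0.04, "delta_pos": [0.005, 0.115, 0.001], "twist": 0}, {"hand": 0.04, "delta_pos": [0.005, 0.122, 0.001], "twist": 0}])

```text
t: 4.8
tool_pos: [0.3828, 0.3277, 0.0528]
orientation: [[0.905, -0.003, 0.425], [-0.425, -0.002, 0.905], [-0.002, -1.0, -0.003]]
ft_force: [0.4, 0.2, -1.2]
grip_width: 0.049
```

apply_moves(motion=[{"hand": 0.04, "delta_pos": [0, 0.004, 0], "twist": 0}, {"hand": 0.04, "delta_pos": [0, 0.006, 0], "twist": 0}, {"hand": 0.04, "delta_pos": [0, 0.008, 0], "twist": 0}])

```text
t: 5.1
tool_pos: [0.3844, 0.3303, 0.048]
orientation: [[0.906, 0.002, 0.423], [-0.423, 0.001, 0.906], [0.001, -1.0, 0.002]]
ft_force: [-0.6, 0.0, -1.1]
grip_width: 0.0489
```

```bash
python3 plan.py .382 .331 .043 65
```

```text
t 5.10 pos [0.3844 0.3303 0.048 ] jaw 64.96 w 0.0489 F [-0.6108  0.0077 -1.0514] | delta [-0.0025  0.005  -0.0003] dist 0.006 twist -0.04
```

apply_moves(motion=[{"hand": 0.04, "delta_pos": [0, 0.001, 0], "twist": 0}, {"hand": 0.04, "delta_pos": [0, 0.002, 0], "twist": 0}, {"hand": 0.04, "delta_pos": [0, 0.002, 0], "twist": 0}])

```text
t: 5.4
tool_pos: [0.3834, 0.3302, 0.0453]
orientation: [[0.906, 0.0, 0.423], [-0.423, 0.0, 0.906], [0.0, -1.0, 0.0]]
ft_force: [0.3, -1.0, -2.5]
grip_width: 0.049
```

```bash
python3 plan.py .382 .331 .043 65
```

```text
t 5.40 pos [0.3834 0.3302 0.0453] jaw 65.00 w 0.0490 F [ 0.338  -0.9985 -2.4714] | delta [-0.0016  0.0023  0.0002] dist 0.003 twist 0.00
```

apply_moves(motion=[{"hand": 0.04, "delta_pos": [0, 0.001, 0], "twist": 0}, {"hand": 0.04, "delta_pos": [0, 0.002, 0], "twist": 0}, {"hand": 0.04, "delta_pos": [0, 0.002, 0], "twist": 0}])

```text
t: 5.7
tool_pos: [0.3835, 0.3302, 0.0439]
orientation: [[0.906, 0.0, 0.423], [-0.423, 0.0, 0.906], [0.0, -1.0, 0.0]]
ft_force: [-3.1, -2.1, 6.3]
grip_width: 0.0493
```

```bash
python3 plan.py .382 .331 .043 65
```

```text
t 5.70 pos [0.3835 0.3302 0.0439] jaw 65.00 w 0.0493 F [-3.1397 -2.0515  6.2554] | delta [-0.0017  0.0009  0.0001] dist 0.002 twist 0.00
```

apply_moves(motion=[{"hand": 0.085, "delta_pos": [0, 0, 0], "twist": 0}, {"hand": 0.085, "delta_pos": [0, 0, 0], "twist": 0}, {"hand": 0.085, "delta_pos": [0, 0, 0], "twist": 0}, {"hand": 0.085, "delta_pos": [0, -0.03, 0], "twist": 0}, {"hand": 0.085, "delta_pos": [0, -0.08, 0], "twist": 0}])

```text
t: 6.2
tool_pos: [0.3804, 0.3281, 0.1201]
orientation: [[0.906, -0.007, 0.423], [-0.423, -0.005, 0.906], [-0.005, -1.0, -0.007]]
ft_force: [0.7, 0.9, 0.6]
grip_width: 0.0849
```

```bash
python3 plan.py .6415 .038 .2 12
```

```text
t 6.20 pos [0.3804 0.3281 0.1201] jaw 64.98 w 0.0849 F [0.7161 0.9061 0.5918] | delta [ 0.3593 -0.0799 -0.1525] dist 0.398 twist 52.98
```

apply_moves(motion=[{"hand": 0.085, "delta_pos": [0, -0.045, 0], "twist": 0}, {"hand": 0.085, "delta_pos": [0.04, -0.07, -0.017], "twist": 8}, {"hand": 0.085, "delta_pos": [0.083, -0.08, -0.035], "twist": 16}, {"hand": 0.085, "delta_pos": [0.128, -0.08, -0.054], "twist": 24}, {"hand": 0.085, "delta_pos": [0.172, -0.08, -0.073], "twist": 32}])

```text
t: 6.7
tool_pos: [0.5098, 0.1899, 0.204]
orientation: [[0.54, 0.002, 0.842], [-0.842, 0.001, 0.54], [0.001, -1.0, 0.002]]
ft_force: [0.9, 1.3, 0.0]
grip_width: 0.0849
```

```bash
python3 plan.py .6415 .038 .2 12
```

```text
t 6.70 pos [0.5098 0.1899 0.204 ] jaw 32.69 w 0.0849 F [0.8751 1.2592 0.0431] | delta [0.199  0.004  0.0288] dist 0.201 twist 20.69
```

apply_moves(motion=[{"hand": 0.085, "delta_pos": [0.047, 0.004, 0.007], "twist": 7}, {"hand": 0.085, "delta_pos": [0.094, 0.004, 0.014], "twist": 14}, {"hand": 0.085, "delta_pos": [0.14, 0.004, 0.02], "twist": 20.7}, {"hand": 0.085, "delta_pos": [0.18, 0.004, 0.026], "twist": 20.7}, {"hand": 0.085, "delta_pos": [0.199, 0.004, 0.029], "twist": 20.7}])

```text
t: 7.2
tool_pos: [0.6427, 0.0367, 0.1986]
orientation: [[0.21, 0.0, 0.978], [-0.978, -0.001, 0.21], [0.001, -1.0, 0.0]]
ft_force: [-0.4, 1.2, -0.2]
grip_width: 0.0849
```

```bash
python3 - <<'E'
from h import *
m=imaging.camera_model('wrist');im=imaging.grab_frame('wrist')
cv2.imwrite('pics/w3.png',im[:,:,::-1])
print(w2p([[.6547,-.0368,.11],[.6415,.038,.11]],m))
E
python3 plan.py .6415 .038 .047 12
```

```text
[[311.4457 354.6044]
 [315.6896 243.4323]]
t 7.25 pos [0.6436 0.0353 0.1985] jaw 12.07 w 0.0851 F [-1.8401 -0.8341  0.0194] | delta [-0.0031  0.1515 -0.0015] dist 0.152 twist 0.07
```

View pics/w3.png

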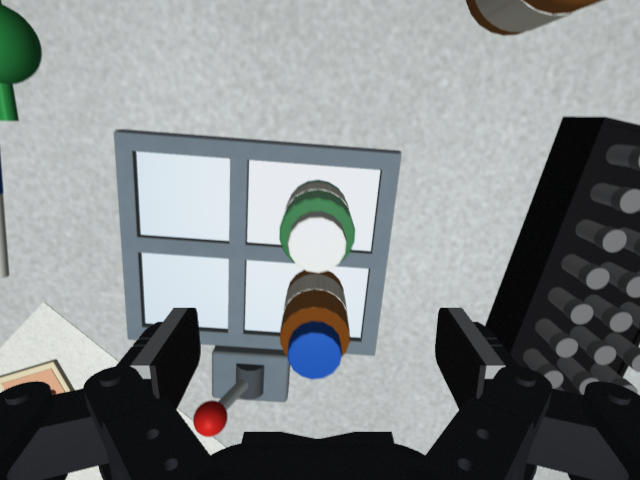

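apply_moves(motion=[{"hand": 0.085, "delta_pos": [-0.003, 0.02, -0.002], "twist": 0}, {"hand": 0.085, "delta_pos": [-0.003, 0.07, -0.002], "twist": 0}, {"hand": 0.085, "delta_pos": [-0.003, 0.115, -0.002], "twist": 0}, {"hand": 0.085, "delta_pos": [-0.003, 0.145, -0.002], "twist": 0}, {"hand": 0.085, "delta_pos": [-0.003, 0.152, -0.002], "twist": 0}])

```text
t: 7.75
tool_pos: [0.6342, 0.0432, 0.0418]
orientation: [[0.213, -0.009, 0.977], [-0.977, 0.001, 0.213], [-0.002, -1.0, -0.009]]
ft_force: [-0.4, 0.5, -1.6]
grip_width: 0.085
```

apply_moves(motion=[{"hand": 0.04, "delta_pos": [0, 0, 0], "twist": 0}, {"hand": 0.04, "delta_pos": [0, 0, 0], "twist": 0}, {"hand": 0.04, "delta_pos": [0, 0, 0], "twist": 0}, {"hand": 0.04, "delta_pos": [0, 0, 0], "twist": 0}, {"hand": 0.04, "delta_pos": [0, 0, 0], "twist": 0}])

```text
t: 8.25
tool_pos: [0.6407, 0.0425, 0.0501]
orientation: [[0.213, 0.005, 0.977], [-0.977, -0.0, 0.213], [0.001, -1.0, 0.005]]
ft_force: [1.0, 0.6, 6.6]
grip_width: 0.049
```

apply_moves(motion=[{"hand": 0.04, "delta_pos": [0, 0, 0], "twist": 0}, {"hand": 0.04, "delta_pos": [0, -0.03, 0], "twist": 0}, {"hand": 0.04, "delta_pos": [0, -0.075, 0], "twist": 0}, {"hand": 0.04, "delta_pos": [0, -0.12, 0], "twist": 0}, {"hand": 0.04, "delta_pos": [0, -0.13, 0], "twist": 0}])

```text
t: 8.75
tool_pos: [0.6419, 0.0423, 0.1845]
orientation: [[0.213, 0.011, 0.977], [-0.977, -0.001, 0.213], [0.003, -1.0, 0.01]]
ft_force: [0.9, -0.2, -1.5]
grip_width: 0.049
```

```bash
python3 plan.py .447 .301 .18 65
```

```text
t 8.75 pos [0.6419 0.0423 0.1845] jaw 12.29 w 0.0490 F [ 0.9095 -0.2046 -1.5469] | delta [-0.2942  0.0045 -0.1353] dist 0.324 twist -52.71
```

apply_moves(motion=[{"hand": 0.04, "delta_pos": [-0.02, 0, -0.01], "twist": -6}, {"hand": 0.04, "delta_pos": [-0.06, 0, -0.028], "twist": -14}, {"hand": 0.04, "delta_pos": [-0.1, 0, -0.046], "twist": -22}, {"hand": 0.04, "delta_pos": [-0.14, 0, -0.064], "twist": -30}, {"hand": 0.04, "delta_pos": [-0.18, 0, -0.083], "twist": -38}])

```text
t: 9.25
tool_pos: [0.5172, 0.2016, 0.1761]
orientation: [[0.773, -0.001, 0.635], [-0.635, -0.0, 0.773], [-0.001, -1.0, -0.001]]
ft_force: [0.1, 0.6, -2.5]
grip_width: 0.049
```

```bash
python3 plan.py .447 .301 .18 65
```

```text
t 9.25 pos [0.5172 0.2016 0.1761] jaw 50.58 w 0.0490 F [ 0.069   0.6462 -2.4937] | delta [-0.1174 -0.0039  0.0322] dist 0.122 twist -14.42
```

apply_moves(motion=[{"hand": 0.04, "delta_pos": [-0.04, -0.004, 0.011], "twist": -7}, {"hand": 0.04, "delta_pos": [-0.08, -0.004, 0.022], "twist": -14.4}, {"hand": 0.04, "delta_pos": [-0.106, -0.004, 0.029], "twist": -14.4}, {"hand": 0.04, "delta_pos": [-0.117, -0.004, 0.032], "twist": -14.4}, {"hand": 0.04, "delta_pos": [-0.117, -0.004, 0.032], "twist": -14.4}])

```text
t: 9.75
tool_pos: [0.4483, 0.3008, 0.1805]
orientation: [[0.905, -0.001, 0.426], [-0.426, -0.0, 0.905], [-0.001, -1.0, -0.001]]
ft_force: [-0.1, -0.8, -2.3]
grip_width: 0.0495
```

apply_moves(motion=[{"hand": 0.04, "delta_pos": [0, 0, 0], "twist": 0}, {"hand": 0.04, "delta_pos": [0, 0, 0], "twist": 0}])

```text
t: 9.95
tool_pos: [0.4502, 0.299, 0.1808]
orientation: [[0.903, -0.0, 0.429], [-0.429, -0.001, 0.903], [0.0, -1.0, -0.001]]
ft_force: [1.3, -0.4, -2.2]
grip_width: 0.0492
```

```bash
python3 plan.py .447 .301 .055 65
```

```text
t 9.95 pos [0.4502 0.299  0.1808] jaw 64.60 w 0.0492 F [ 1.2976 -0.3511 -2.1775] | delta [-0.0038  0.1258  0.0005] dist 0.126 twist -0.40
```

Next I'll descend until contact, expected at z≈0.045.

apply_moves(motion=[{"hand": 0.04, "delta_pos": [-0.003, 0.03, 0], "twist": 0}, {"hand": 0.04, "delta_pos": [-0.003, 0.07, 0], "twist": 0}, {"hand": 0.04, "delta_pos": [-0.003, 0.1, 0], "twist": 0}, {"hand": 0.04, "delta_pos": [-0.003, 0.12, 0], "twist": 0}, {"hand": 0.04, "delta_pos": [-0.003, 0.128, 0], "twist": 0}])

```text
t: 10.45
tool_pos: [0.4457, 0.2994, 0.0503]
orientation: [[0.903, -0.004, 0.429], [-0.429, -0.002, 0.903], [-0.003, -1.0, -0.004]]
ft_force: [0.3, 0.1, -1.3]
grip_width: 0.049
```

apply_moves(motion=[{"hand": 0.04, "delta_pos": [0, 0.002, 0], "twist": 0}, {"hand": 0.04, "delta_pos": [0, 0.004, 0], "twist": 0}, {"hand": 0.04, "delta_pos": [0, 0.006, 0], "twist": 0}, {"hand": 0.04, "delta_pos": [0, 0.006, 0], "twist": 0}])

```text
t: 10.85
tool_pos: [0.4474, 0.3017, 0.048]
orientation: [[0.904, 0.002, 0.428], [-0.428, 0.001, 0.904], [0.001, -1.0, 0.001]]
ft_force: [0.6, -1.1, -2.7]
grip_width: 0.0488
```

```bash
python3 plan.py .447 .301 .045 65
```

```text
t 10.85 pos [0.4474 0.3017 0.048 ] jaw 64.68 w 0.0488 F [ 0.5524 -1.1072 -2.7282] | delta [-0.0001  0.003  -0.0008] dist 0.003 twist -0.32
```

apply_moves(motion=[{"hand": 0.04, "delta_pos": [0, 0.002, 0], "twist": 0}, {"hand": 0.04, "delta_pos": [0, 0.003, 0], "twist": 0}, {"hand": 0.04, "delta_pos": [0, 0.003, 0], "twist": 0}])

```text
t: 11.15
tool_pos: [0.4471, 0.3017, 0.045]
orientation: [[0.904, 0.001, 0.427], [-0.427, 0.0, 0.904], [0.001, -1.0, 0.001]]
ft_force: [-1.1, -0.4, 4.4]
grip_width: 0.049
```

apply_moves(motion=[{"hand": 0.085, "delta_pos": [0, 0, 0], "twist": 0}, {"hand": 0.085, "delta_pos": [0, 0, 0], "twist": 0}, {"hand": 0.085, "delta_pos": [0, 0, 0], "twist": 0}, {"hand": 0.085, "delta_pos": [0, -0.03, 0], "twist": 0}, {"hand": 0.085, "delta_pos": [0, -0.08, 0], "twist": 0}])

```text
t: 11.65
tool_pos: [0.4436, 0.2998, 0.1209]
orientation: [[0.904, -0.008, 0.428], [-0.428, -0.004, 0.904], [-0.006, -1.0, -0.007]]
ft_force: [1.4, 1.2, 0.5]
grip_width: 0.085
```

apply_moves(motion=[{"hand": 0.085, "delta_pos": [0, -0.05, 0], "twist": 0}, {"hand": 0.085, "delta_pos": [0, -0.075, 0], "twist": 0}])

```text
t: 11.85
tool_pos: [0.4486, 0.3023, 0.2042]
orientation: [[0.904, 0.006, 0.427], [-0.428, 0.003, 0.904], [0.004, -1.0, 0.005]]
ft_force: [0.3, 0.7, -0.4]
grip_width: 0.0848
```

```bash
python3 plan.py .6547 -.0368 .2 40
```

```text
t 11.85 pos [0.4486 0.3023 0.2042] jaw 64.69 w 0.0848 F [ 0.2731  0.7257 -0.4333] | delta [ 0.3313  0.0042 -0.2185] dist 0.397 twist 24.69
```

apply_moves(motion=[{"hand": 0.085, "delta_pos": [0.04, 0.004, -0.027], "twist": 5}, {"hand": 0.085, "delta_pos": [0.08, 0.004, -0.054], "twist": 10}, {"hand": 0.085, "delta_pos": [0.12, 0.004, -0.08], "twist": 15}, {"hand": 0.085, "delta_pos": [0.16, 0.004, -0.107], "twist": 20}, {"hand": 0.085, "delta_pos": [0.2, 0.004, -0.133], "twist": 24.7}])

```text
t: 12.35
tool_pos: [0.5714, 0.0939, 0.1951]
orientation: [[0.64, 0.0, 0.768], [-0.768, 0.0, 0.64], [0.0, -1.0, 0.0]]
ft_force: [0.7, 0.6, -0.1]
grip_width: 0.0854
```

```bash
python3 plan.py .6547 -.0368 .2 40
```

```text
t 12.35 pos [0.5714 0.0939 0.1951] jaw 39.79 w 0.0854 F [ 0.7407  0.5649 -0.1347] | delta [ 0.1537 -0.0049 -0.0196] dist 0.155 twist -0.21
```

apply_moves(motion=[{"hand": 0.085, "delta_pos": [0.045, -0.005, -0.006], "twist": 0}, {"hand": 0.085, "delta_pos": [0.09, -0.005, -0.011], "twist": 0}, {"hand": 0.085, "delta_pos": [0.13, -0.005, -0.017], "twist": 0}, {"hand": 0.085, "delta_pos": [0.154, -0.005, -0.02], "twist": 0}, {"hand": 0.085, "delta_pos": [0.154, -0.005, -0.02], "twist": 0}])

```text
t: 12.85
tool_pos: [0.6554, -0.0387, 0.1994]
orientation: [[0.64, 0.0, 0.769], [-0.769, -0.001, 0.64], [0.001, -1.0, -0.0]]
ft_force: [-0.3, 1.0, 0.8]
grip_width: 0.0849
```

apply_moves(motion=[{"hand": 0.085, "delta_pos": [0, 0, 0], "twist": 0}, {"hand": 0.085, "delta_pos": [0, 0, 0], "twist": 0}])

```text
t: 13.05
tool_pos: [0.6537, -0.0342, 0.1998]
orientation: [[0.643, -0.001, 0.766], [-0.766, 0.0, 0.643], [-0.001, -1.0, -0.0]]
ft_force: [0.4, 1.4, 0.2]
grip_width: 0.0851
```

```bash
python3 plan.py .6547 -.0368 .047 40; python3 - <<'E'
from h import *
m=imaging.camera_model('wrist');im=imaging.grab_frame('wrist')
cv2.imwrite('pics/w4.png',im[:,:,::-1])
print(w2p([[.6547,-.0368,.11]],m))
im=imaging.grab_frame('side'); cv2.imwrite('pics/s4.png',im[:,:,::-1])
E
python3 plan.py .6547 -.0368 .047 40
```

```text
t 13.05 pos [ 0.6537 -0.0342  0.1998] jaw 40.04 w 0.0851 F [0.3873 1.4047 0.2283] | delta [ 0.0026  0.1528 -0.001 ] dist 0.153 twist 0.04
[[314.8101 249.5363]]
t 13.15 pos [ 0.6538 -0.0339  0.2001] jaw 40.08 w 0.0852 F [ 0.0083 -0.4622  0.0981] | delta [ 0.0028  0.1531 -0.0012] dist 0.153 twist 0.08
```

View pics/w4.png

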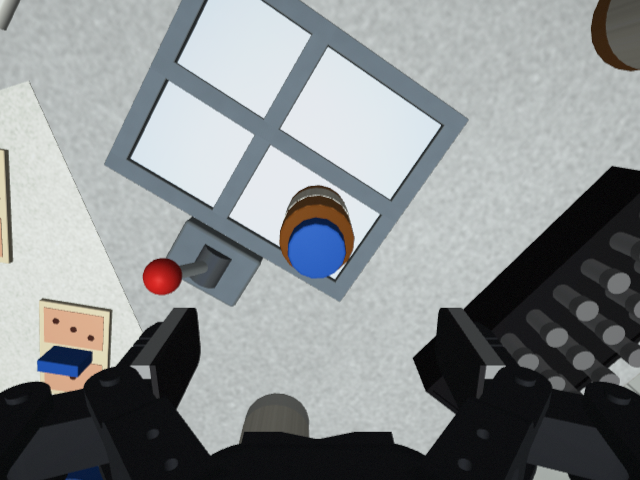

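View pics/s4.png

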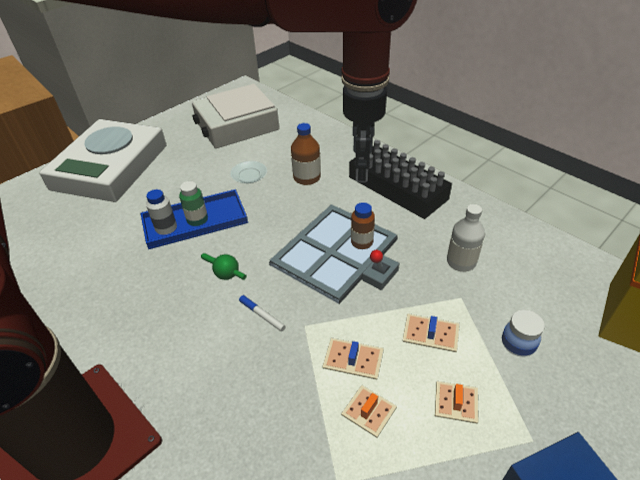

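apply_moves(motion=[{"hand": 0.085, "delta_pos": [0.002, 0.02, -0.001], "twist": 0}, {"hand": 0.085, "delta_pos": [0.002, 0.07, -0.001], "twist": 0}, {"hand": 0.085, "delta_pos": [0.002, 0.115, -0.001], "twist": 0}, {"hand": 0.085, "delta_pos": [0.002, 0.145, -0.001], "twist": 0}, {"hand": 0.085, "delta_pos": [0.002, 0.152, -0.001], "twist": 0}])

```text
t: 13.65
tool_pos: [0.6509, -0.0357, 0.0432]
orientation: [[0.644, -0.008, 0.765], [-0.765, 0.001, 0.644], [-0.006, -1.0, -0.005]]
ft_force: [-0.4, 0.6, 0.1]
grip_width: 0.0848
```

apply_moves(motion=[{"hand": 0.04, "delta_pos": [0, 0, 0], "twist": 0}, {"hand": 0.04, "delta_pos": [0, 0, 0], "twist": 0}, {"hand": 0.04, "delta_pos": [0, 0, 0], "twist": 0}, {"hand": 0.04, "delta_pos": [0, 0, 0], "twist": 0}, {"hand": 0.04, "delta_pos": [0, 0, 0], "twist": 0}])

```text
t: 14.15
tool_pos: [0.657, -0.0377, 0.0513]
orientation: [[0.643, 0.005, 0.766], [-0.766, -0.001, 0.643], [0.004, -1.0, 0.003]]
ft_force: [-1.3, 1.1, 6.9]
grip_width: 0.0496
```

apply_moves(motion=[{"hand": 0.04, "delta_pos": [0, 0, 0], "twist": 0}, {"hand": 0.04, "delta_pos": [0, -0.03, 0], "twist": 0}, {"hand": 0.04, "delta_pos": [0, -0.075, 0], "twist": 0}, {"hand": 0.04, "delta_pos": [0, -0.12, 0], "twist": 0}, {"hand": 0.04, "delta_pos": [0, -0.13, 0], "twist": 0}])

```text
t: 14.65
tool_pos: [0.6586, -0.038, 0.1862]
orientation: [[0.643, 0.012, 0.766], [-0.766, -0.002, 0.643], [0.009, -1.0, 0.008]]
ft_force: [1.8, -0.0, -1.0]
grip_width: 0.0493
```

```bash
python3 plan.py .512 .271 .18 65
```

```text
t 14.65 pos [ 0.6586 -0.038   0.1862] jaw 39.99 w 0.0493 F [ 1.7771 -0.0173 -1.0202] | delta [-0.331   0.0062  0.0863] dist 0.342 twist -25.01
```

apply_moves(motion=[{"hand": 0.04, "delta_pos": [-0.02, 0, 0.005], "twist": -4}, {"hand": 0.04, "delta_pos": [-0.06, 0, 0.016], "twist": -9}, {"hand": 0.04, "delta_pos": [-0.1, 0, 0.026], "twist": -14}, {"hand": 0.04, "delta_pos": [-0.14, 0, 0.036], "twist": -19}, {"hand": 0.04, "delta_pos": [-0.18, 0, 0.047], "twist": -25}])

```text
t: 15.15
tool_pos: [0.5738, 0.1318, 0.1774]
orientation: [[0.908, -0.001, 0.42], [-0.42, 0.0, 0.908], [-0.001, -1.0, -0.0]]
ft_force: [0.3, 0.1, -1.9]
grip_width: 0.0494
```

```bash
python3 plan.py .512 .271 .18 65
```

```text
t 15.15 pos [0.5738 0.1318 0.1774] jaw 65.17 w 0.0494 F [ 0.3046  0.103  -1.9367] | delta [-0.1145 -0.0026  0.1004] dist 0.152 twist 0.17
```

apply_moves(motion=[{"hand": 0.04, "delta_pos": [-0.03, -0.003, 0.026], "twist": 0}, {"hand": 0.04, "delta_pos": [-0.06, -0.003, 0.053], "twist": 0}, {"hand": 0.04, "delta_pos": [-0.09, -0.003, 0.079], "twist": 0}, {"hand": 0.04, "delta_pos": [-0.109, -0.003, 0.096], "twist": 0}, {"hand": 0.04, "delta_pos": [-0.115, -0.003, 0.1], "twist": 0}])

```text
t: 15.65
tool_pos: [0.5115, 0.2723, 0.1805]
orientation: [[0.907, -0.001, 0.42], [-0.42, 0.001, 0.908], [-0.001, -1.0, 0.0]]
ft_force: [0.5, -0.9, -2.3]
grip_width: 0.0491
```

apply_moves(motion=[{"hand": 0.04, "delta_pos": [0, 0, 0], "twist": 0}, {"hand": 0.04, "delta_pos": [0, 0, 0], "twist": 0}])

```text
t: 15.85
tool_pos: [0.5135, 0.2691, 0.1808]
orientation: [[0.906, -0.0, 0.423], [-0.423, -0.001, 0.906], [0.0, -1.0, -0.001]]
ft_force: [0.0, -1.0, -1.6]
grip_width: 0.0492
```

```bash
python3 plan.py .512 .271 .052 65
```

```text
t 15.85 pos [0.5135 0.2691 0.1808] jaw 64.98 w 0.0492 F [ 0.0223 -1.0119 -1.6446] | delta [-0.0021  0.1288  0.0011] dist 0.129 twist -0.02
```

apply_moves(motion=[{"hand": 0.04, "delta_pos": [-0.002, 0.03, 0.001], "twist": 0}, {"hand": 0.04, "delta_pos": [-0.002, 0.07, 0.001], "twist": 0}, {"hand": 0.04, "delta_pos": [-0.002, 0.1, 0.001], "twist": 0}, {"hand": 0.04, "delta_pos": [-0.002, 0.12, 0.001], "twist": 0}, {"hand": 0.04, "delta_pos": [-0.002, 0.128, 0.001], "twist": 0}])

```text
t: 16.35
tool_pos: [0.5107, 0.2695, 0.0501]
orientation: [[0.905, -0.004, 0.425], [-0.425, -0.002, 0.905], [-0.003, -1.0, -0.004]]
ft_force: [-1.0, 1.0, -3.2]
grip_width: 0.049
```

apply_moves(motion=[{"hand": 0.04, "delta_pos": [0, 0.002, 0], "twist": 0}, {"hand": 0.04, "delta_pos": [0, 0.004, 0], "twist": 0}, {"hand": 0.04, "delta_pos": [0, 0.005, 0], "twist": 0}, {"hand": 0.04, "delta_pos": [0, 0.005, 0], "twist": 0}])

```text
t: 16.75
tool_pos: [0.5127, 0.2719, 0.0492]
orientation: [[0.906, 0.002, 0.423], [-0.423, 0.001, 0.906], [0.001, -1.0, 0.001]]
ft_force: [-1.2, 0.4, -1.9]
grip_width: 0.0492
```

apply_moves(motion=[{"hand": 0.04, "delta_pos": [0, 0.001, 0], "twist": 0}, {"hand": 0.04, "delta_pos": [0, 0.002, 0], "twist": 0}, {"hand": 0.04, "delta_pos": [0, 0.002, 0], "twist": 0}])

```text
t: 17.05
tool_pos: [0.5121, 0.2719, 0.0464]
orientation: [[0.906, 0.001, 0.423], [-0.423, 0.0, 0.906], [0.001, -1.0, 0.001]]
ft_force: [-0.1, 0.5, -0.4]
grip_width: 0.0494
```

apply_moves(motion=[{"hand": 0.04, "delta_pos": [0, 0.001, 0], "twist": 0}, {"hand": 0.04, "delta_pos": [0, 0.001, 0], "twist": 0}])

```text
t: 17.25
tool_pos: [0.5122, 0.2719, 0.0464]
orientation: [[0.906, 0.001, 0.423], [-0.423, 0.0, 0.906], [0.001, -1.0, 0.0]]
ft_force: [-2.5, -1.5, 7.1]
grip_width: 0.0492
```

apply_moves(motion=[{"hand": 0.085, "delta_pos": [0, 0, 0], "twist": 0}, {"hand": 0.085, "delta_pos": [0, 0, 0], "twist": 0}, {"hand": 0.085, "delta_pos": [0, 0, 0], "twist": 0}, {"hand": 0.085, "delta_pos": [0, -0.03, 0], "twist": 0}, {"hand": 0.085, "delta_pos": [0, -0.08, 0], "twist": 0}])

```text
t: 17.75
tool_pos: [0.5085, 0.2704, 0.1214]
orientation: [[0.906, -0.009, 0.423], [-0.423, -0.003, 0.906], [-0.006, -1.0, -0.007]]
ft_force: [1.1, 0.2, -0.6]
grip_width: 0.0851
```

apply_moves(motion=[{"hand": 0.085, "delta_pos": [0, -0.05, 0], "twist": 0}, {"hand": 0.085, "delta_pos": [0, -0.1, 0], "twist": 0}])

```text
t: 17.95
tool_pos: [0.5114, 0.2716, 0.2266]
orientation: [[0.906, -0.001, 0.423], [-0.423, -0.0, 0.906], [-0.0, -1.0, -0.0]]
ft_force: [0.1, 0.3, -0.1]
grip_width: 0.0849
```

```bash
python3 plan.py .597 -.009 .25 97; python3 - <<'E'
from h import *
for n in ('top','side'):
    im=imaging.grab_frame(n); cv2.imwrite(f'pics/{n}5.png',im[:,:,::-1])
E
```

```text
t 17.95 pos [0.5114 0.2716 0.2266] jaw 64.99 w 0.0849 F [ 0.1086  0.2817 -0.1452] | delta [ 0.1962 -0.0234 -0.218 ] dist 0.294 twist -32.01
```

View pics/side5.png

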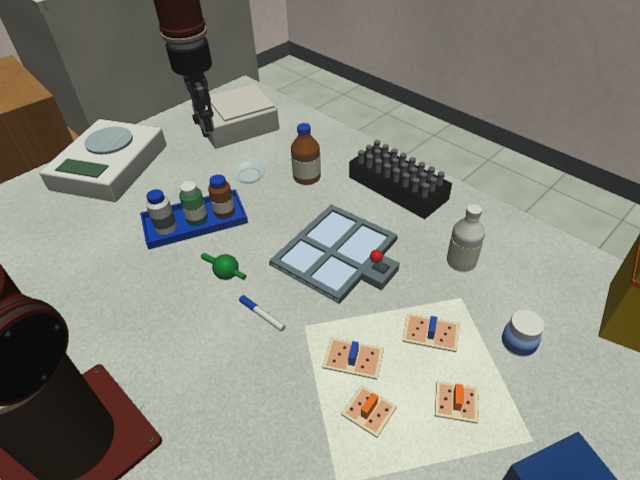

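View pics/top5.png

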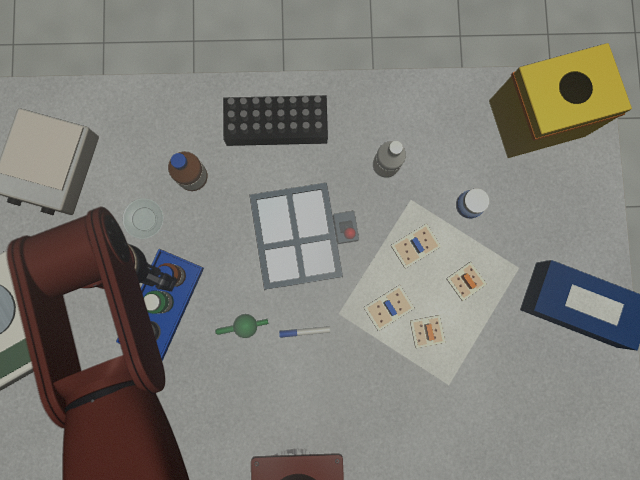

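```bash
python3 plan.py .63 0 .24 12
```

```text
t 18.05 pos [0.5162 0.2734 0.2345] jaw 65.00 w 0.0852 F [ 1.3946 -0.7231  0.6968] | delta [ 0.2187 -0.0055 -0.1997] dist 0.296 twist 53.00
```

apply_moves(motion=[{"hand": 0.04, "delta_pos": [0.035, -0.005, -0.032], "twist": 8}, {"hand": 0.04, "delta_pos": [0.07, -0.005, -0.064], "twist": 16}, {"hand": 0.04, "delta_pos": [0.105, -0.005, -0.096], "twist": 24}, {"hand": 0.04, "delta_pos": [0.14, -0.005, -0.128], "twist": 32}, {"hand": 0.04, "delta_pos": [0.175, -0.005, -0.16], "twist": 40}])

```text
t: 18.55
tool_pos: [0.6031, 0.051, 0.2294]
orientation: [[0.417, -0.0, 0.909], [-0.909, 0.0, 0.417], [-0.0, -1.0, -0.0]]
ft_force: [0.6, 0.2, -0.1]
grip_width: 0.0398
```

```bash
python3 plan.py .63 0 .24 12
```

```text
t 18.55 pos [0.6031 0.051  0.2294] jaw 24.67 w 0.0398 F [ 0.6427  0.231  -0.1133] | delta [ 0.0576 -0.0106  0.0032] dist 0.059 twist 12.67
```

apply_moves(motion=[{"hand": 0.04, "delta_pos": [0.035, -0.01, 0.003], "twist": 7}, {"hand": 0.04, "delta_pos": [0.058, -0.01, 0.003], "twist": 12.7}, {"hand": 0.04, "delta_pos": [0.058, -0.01, 0.003], "twist": 12.7}, {"hand": 0.04, "delta_pos": [0.058, -0.01, 0.003], "twist": 12.7}, {"hand": 0.04, "delta_pos": [0.058, -0.01, 0.003], "twist": 12.7}])

```text
t: 19.05
tool_pos: [0.6294, 0.0024, 0.2393]
orientation: [[0.215, -0.001, 0.977], [-0.977, 0.001, 0.215], [-0.001, -1.0, -0.001]]
ft_force: [-0.0, -0.2, 1.0]
grip_width: 0.0398
```

```bash
cat > fitv.py <<'E'
from h import *
from scipy.optimize import minimize
PK=[(45,42,53,35),(45,-42,53,35),(-60,42,38,35),(-60,-42,38,35)]
def grid(m,x0,x1,y0,y1,step):
    pass
def model(p,m,U,V):
    c,s=np.cos(p[2]),np.sin(p[2]); uv=np.c_[U.ravel(),V.ravel()]
    def loc(z):
        w=p2w(uv,z,m)[:,:2]-p[:2]; return (w@np.array([[c,-s],[s,c]]))*1000
    a,b=loc(.010),loc(.018)
    def inside(l,cx,cy,hx,hy,soft=1.0):
        dx=hx-abs(l[:,0]-cx);dy=hy-abs(l[:,1]-cy);return 1/(1+np.exp(-np.minimum(dx,dy)/soft))
    out=np.zeros(len(uv))
    for k in PK: out=np.maximum(out,np.minimum(inside(a,*k),inside(b,*k)))
    outer=inside(b,0,0,112,91)
    return out,outer
def fit(gray,m,p0,z=.018,n=None):
    c=w2p([[p0[0]+.14*i,p0[1]+.13*j,.018] for i in(-1,1) for j in (-1,1)],m)
    lo=np.maximum(np.floor(c.min(0)),0).astype(int);hi=np.minimum(np.ceil(c.max(0)),[639,479]).astype(int)
    U,V=np.meshgrid(np.arange(lo[0],hi[0]),np.arange(lo[1],hi[1]))
    g=gray[lo[1]:hi[1],lo[0]:hi[0]].astype(float).ravel()
    def cost(p):
        out,outer=model(p,m,U,V); g2=g
        w=outer>.02
        A=np.c_[out[w],outer[w],np.ones(w.sum())][:,[0,2]]
        w2=outer>.9; A=np.c_[out[w2],np.ones(w2.sum())]
        x,r,_,_=np.linalg.lstsq(A,g[w2],rcond=None); return r[0]/w2.sum()
    r=minimize(cost,p0,method='Nelder-Mead',options=dict(initial_simplex=np.array([p0,p0+[.004,0,0],p0+[0,.004,0],p0+[0,0,.03]]),xatol=1e-5,fatol=1e-3))
    return r.x,r.fun
E
python3 - <<'E'
from fitv import *
mt=imaging.camera_model('top'); g=cv2.imread('pics/top5.png')[:,:,0]
p0=np.array([.597,-.009,.133])
print('top',fit(g,mt,p0))
m=imaging.camera_model('wrist'); im=imaging.grab_frame('wrist'); cv2.imwrite('pics/w6.png',im[:,:,::-1])
print('wrist',fit(im[:,:,2],m,p0))
m=imaging.camera_model('side'); im=imaging.grab_frame('side'); cv2.imwrite('pics/s6.png',im[:,:,::-1])
print('side',fit(cv2.imread('pics/side5.png')[:,:,0],m,p0)); print(get_state()['joint_velocities'])
E
```

```text
top (array([ 0.5973, -0.0082,  0.1362]), np.float64(54.61915714817186))
wrist (array([ 0.5984, -0.0084,  0.1374]), np.float64(323.86284910797434))
side (array([ 0.5973, -0.0114,  0.1359]), np.float64(262.17029250587933))
[-0.0007 -0.0026 -0.004  -0.0024  0.0003  0.0026]
```

View pics/w6.png

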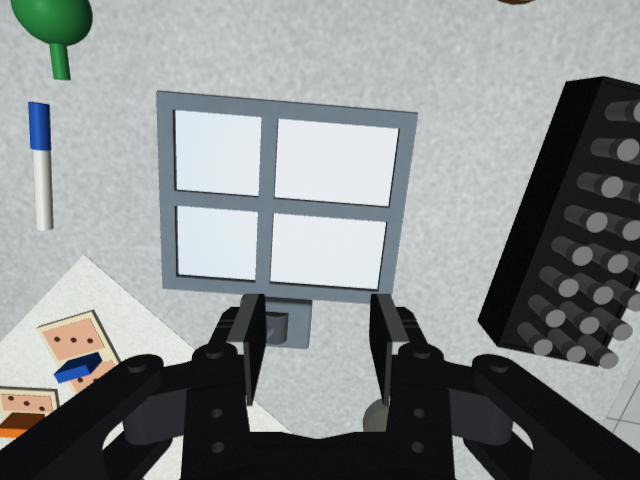

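```bash
python3 plan.py .568 -.2875 .18 -59.6
```

```text
t 19.15 pos [0.6295 0.0027 0.2397] jaw 12.42 w 0.0399 F [-0.6668 -0.069   0.3599] | delta [ 0.2702  0.0597 -0.1225] dist 0.303 twist 72.02
```

apply_moves(motion=[{"hand": 0.04, "delta_pos": [0.03, 0, -0.014], "twist": 8}, {"hand": 0.04, "delta_pos": [0.06, 0, -0.027], "twist": 16}, {"hand": 0.04, "delta_pos": [0.09, 0, -0.041], "twist": 24}, {"hand": 0.04, "delta_pos": [0.12, 0.01, -0.054], "twist": 32}, {"hand": 0.04, "delta_pos": [0.15, 0.02, -0.068], "twist": 40}])

```text
t: 19.65
tool_pos: [0.5955, -0.1597, 0.2205]
orientation: [[-0.468, 0.001, 0.884], [-0.884, -0.0, -0.468], [-0.0, -1.0, 0.001]]
ft_force: [-0.7, 0.2, -0.1]
grip_width: 0.0402
```

```bash
python3 plan.py .568 -.2875 .18 -59.6
```

```text
t 19.65 pos [ 0.5955 -0.1597  0.2205] jaw -27.90 w 0.0402 F [-0.6577  0.154  -0.0793] | delta [0.1258 0.0405 0.0355] dist 0.137 twist 31.70
```

apply_moves(motion=[{"hand": 0.04, "delta_pos": [0.035, 0.01, 0.01], "twist": 8}, {"hand": 0.04, "delta_pos": [0.07, 0.02, 0.02], "twist": 16}, {"hand": 0.04, "delta_pos": [0.105, 0.03, 0.03], "twist": 24}, {"hand": 0.04, "delta_pos": [0.126, 0.04, 0.0355], "twist": 31.7}, {"hand": 0.04, "delta_pos": [0.126, 0.04, 0.0355], "twist": 31.7}])

```text
t: 20.15
tool_pos: [0.5667, -0.289, 0.1782]
orientation: [[-0.863, -0.003, 0.505], [-0.505, 0.001, -0.863], [0.002, -1.0, -0.002]]
ft_force: [-0.6, 0.5, 0.6]
grip_width: 0.0403
```

apply_moves(motion=[{"hand": 0.04, "delta_pos": [0, 0, 0], "twist": 0}, {"hand": 0.04, "delta_pos": [0, 0, 0], "twist": 0}])

```text
t: 20.35
tool_pos: [0.569, -0.2863, 0.1807]
orientation: [[-0.859, 0.001, 0.512], [-0.512, -0.0, -0.859], [-0.001, -1.0, 0.0]]
ft_force: [0.4, 0.5, 0.1]
grip_width: 0.0401
```

```bash
python3 - <<'E'
from h import *
m=imaging.camera_model('wrist');im=imaging.grab_frame('wrist')[:,:,::-1]
cv2.imwrite('pics/w7.png',im); np.savez('w7.npz',**m)
print(w2p([[.568,-.2875,.031],[.568,-.2875,.006]],m), get_state()['joint_velocities'])
E
python3 plan.py .568 -.2875 .012 -59.6
```

```text
[[319.4451 222.0412]
 [319.2984 214.3111]] [-0.0004 -0.0006 -0.0023 -0.0022 -0.0011  0.0078]
t 20.40 pos [ 0.5691 -0.2862  0.1808] jaw -59.21 w 0.0401 F [ 1.1998 -0.0535  0.5718] | delta [0.0016 0.1688 0.0005] dist 0.169 twist 0.39
```

View pics/w7.png

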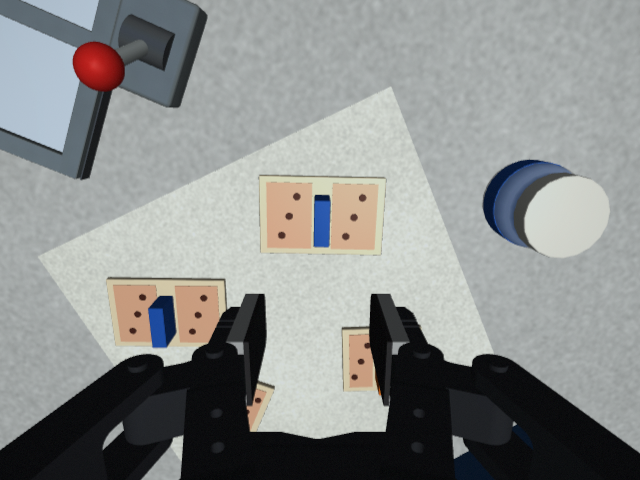

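```bash
cat > fitp.py <<'E'
from h import *
def plate(im,m,c,z=.006,r=.065):
    # im BGR; pink face min-area rectangle near world point c
    hsv=cv2.cvtColor(im,cv2.COLOR_BGR2HSV);H,S,V=[hsv[...,i].astype(int) for i in range(3)]
    pk=((H<16)|(H>172))&(S>50)&(S<150)&(V>110)
    v,u=np.nonzero(pk); w=p2w(np.c_[u,v],z,m)[:,:2]
    w=w[np.hypot(*(w-np.array(c)).T)<r]
    k=np.zeros(len(w),bool)
    rc=cv2.minAreaRect((w*1000).astype(np.float32)); b=cv2.boxPoints(rc)
    e=[b[1]-b[0],b[2]-b[1]]
    res=[(round(float(np.linalg.norm(x)),1),round(float((np.degrees(np.arctan2(x[1],x[0]))+90)%180-90),2)) for x in e]
    return np.array(rc[0])/1000,res,len(w)
def tab(im,m,c,col,z=.031,r=.03):
    hsv=cv2.cvtColor(im,cv2.COLOR_BGR2HSV);H,S,V=[hsv[...,i].astype(int) for i in range(3)]
    mk=((H>105)&(H<130)&(S>130)&(V>100)) if col=='b' else ((H>4)&(H<18)&(S>150)&(V>150))
    v,u=np.nonzero(mk); w=p2w(np.c_[u,v],z,m)[:,:2]; w=w[np.hypot(*(w-np.array(c)).T)<r]
    return np.array(cv2.minAreaRect((w*1000).astype(np.float32))[0])/1000, cv2.minAreaRect((w*1000).astype(np.float32))[1:]
E
python3 - <<'E'
from fitp import *
m=dict(np.load('w7.npz')); im=cv2.imread('pics/w7.png')
print('wrist',plate(im,m,[.568,-.2875])); print(tab(im,m,[.568,-.2875],'b'))
mt=imaging.camera_model('top'); im=cv2.imread('pics/top5.png')
for c in [[.568,-.2875],[.4247,-.22],[.481,-.402],[.368,-.3067]]: print('top',plate(im,mt,c,r=.062 if c[0] in(.568,.4247) else .05))
E
```

```text
wrist (array([ 0.5673, -0.2895]), [(87.7, -60.11), (53.3, 29.89)], 4984)
(array([ 0.5676, -0.2895]), ((34.611385345458984, 11.150644302368164), 30.701345443725586))
top (array([ 0.5667, -0.2873]), [(64.7, -62.76), (37.2, 27.24)], 21)
top (array([ 0.4245, -0.22  ]), [(68.8, -59.88), (36.6, 30.12)], 22)
top (array([ 0.4827, -0.4048]), [(51.8, -67.83), (43.1, 22.17)], 49)
top (array([ 0.3682, -0.3053]), [(46.5, -3.01), (41.5, 86.99)], 108)
```

apply_moves(motion=[{"hand": 0.04, "delta_pos": [0.0035, 0.03, 0.001], "twist": 0.6}, {"hand": 0.04, "delta_pos": [0.0035, 0.07, 0.001], "twist": 0.6}, {"hand": 0.04, "delta_pos": [0.0035, 0.105, 0.001], "twist": 0.6}, {"hand": 0.04, "delta_pos": [0.0035, 0.13, 0.001], "twist": 0.6}, {"hand": 0.04, "delta_pos": [0.0035, 0.145, 0.001], "twist": 0.6}])

```text
t: 20.9
tool_pos: [0.5652, -0.2883, 0.0329]
orientation: [[-0.865, -0.002, 0.502], [-0.502, 0.002, -0.865], [0.001, -1.0, -0.003]]
ft_force: [-0.3, -0.4, 0.0]
grip_width: 0.0399
```

apply_moves(motion=[{"hand": 0.04, "delta_pos": [0, 0.003, 0], "twist": 0}, {"hand": 0.04, "delta_pos": [0, 0.003, 0], "twist": 0}, {"hand": 0.04, "delta_pos": [0, 0.003, 0], "twist": 0}])

```text
t: 21.2
tool_pos: [0.5672, -0.2909, 0.0341]
orientation: [[-0.866, 0.003, 0.5], [-0.5, -0.002, -0.866], [-0.001, -1.0, 0.003]]
ft_force: [0.5, -0.6, 0.6]
grip_width: 0.0399
```

```bash
python3 plan.py .5674 -.2895 .012 -60
```

```text
t 21.20 pos [ 0.5672 -0.2909  0.0341] jaw -59.98 w 0.0399 F [ 0.5075 -0.5713  0.6123] | delta [-0.0009  0.0221 -0.0012] dist 0.022 twist 0.02
```

apply_moves(motion=[{"hand": 0.04, "delta_pos": [-0.001, 0.008, -0.001], "twist": 0}, {"hand": 0.04, "delta_pos": [-0.001, 0.014, -0.001], "twist": 0}, {"hand": 0.04, "delta_pos": [-0.001, 0.018, -0.001], "twist": 0}, {"hand": 0.04, "delta_pos": [-0.001, 0.02, -0.001], "twist": 0}, {"hand": 0.04, "delta_pos": [-0.001, 0.02, -0.001], "twist": 0}])

```text
t: 21.7
tool_pos: [0.5658, -0.2888, 0.0114]
orientation: [[-0.866, -0.001, 0.5], [-0.5, 0.001, -0.866], [0.0, -1.0, -0.001]]
ft_force: [-0.5, 0.9, -0.2]
grip_width: 0.0398
```

apply_moves(motion=[{"hand": 0.04, "delta_pos": [0, 0, 0], "twist": 0}, {"hand": 0.04, "delta_pos": [0, 0, 0], "twist": 0}])

```text
t: 21.9
tool_pos: [0.5663, -0.2891, 0.0123]
orientation: [[-0.866, 0.0, 0.5], [-0.5, -0.0, -0.866], [-0.0, -1.0, 0.0]]
ft_force: [0.8, -0.5, 0.8]
grip_width: 0.0404
```

```bash
python3 plan.py .5674 -.2895 .012 -60
```

```text
t 21.90 pos [ 0.5663 -0.2891  0.0123] jaw -60.01 w 0.0404 F [ 0.7892 -0.4549  0.7777] | delta [-0.0007  0.0003  0.0009] dist 0.001 twist -0.01
```

apply_moves(motion=[{"hand": 0.005, "delta_pos": [-0.001, 0, 0.001], "twist": 0}, {"hand": 0.005, "delta_pos": [-0.001, 0, 0.001], "twist": 0}, {"hand": 0.005, "delta_pos": [-0.001, 0, 0.001], "twist": 0}, {"hand": 0.005, "delta_pos": [-0.001, 0, 0.001], "twist": 0}, {"hand": 0.005, "delta_pos": [-0.001, 0, 0.001], "twist": 0}])

```text
t: 22.4
tool_pos: [0.5679, -0.2895, 0.0125]
orientation: [[-0.866, 0.001, 0.5], [-0.5, -0.0, -0.866], [-0.0, -1.0, 0.001]]
ft_force: [0.9, -0.5, 2.2]
grip_width: 0.0109
```

```bash
python3 plan.py .6480 -.0443 .15 7.8
```

```text
t 22.40 pos [ 0.5679 -0.2895  0.0125] jaw -60.01 w 0.0109 F [ 0.855  -0.5438  2.207 ] | delta [-0.1919 -0.1375 -0.1724] dist 0.292 twist -67.81
```

apply_moves(motion=[{"hand": 0.005, "delta_pos": [0, -0.02, 0], "twist": 0}, {"hand": 0.005, "delta_pos": [0, -0.06, 0], "twist": 0}, {"hand": 0.005, "delta_pos": [0, -0.1, 0], "twist": 0}, {"hand": 0.005, "delta_pos": [0, -0.13, 0], "twist": 0}, {"hand": 0.005, "delta_pos": [0, -0.145, 0], "twist": 0}])

```text
t: 22.9
tool_pos: [0.5686, -0.29, 0.1603]
orientation: [[-0.866, 0.003, 0.5], [-0.5, -0.002, -0.866], [-0.002, -1.0, 0.004]]
ft_force: [0.2, -0.1, -1.1]
grip_width: 0.0109
```

```bash
python3 plan.py .6366 .0389 .14 7.8
```

```text
t 22.90 pos [ 0.5686 -0.29    0.1603] jaw -60.01 w 0.0109 F [ 0.2007 -0.0761 -1.1268] | delta [-0.2233  0.0203 -0.2509] dist 0.336 twist -67.81
```

apply_moves(motion=[{"hand": 0.005, "delta_pos": [-0.018, 0, -0.02], "twist": -5}, {"hand": 0.005, "delta_pos": [-0.044, 0, -0.05], "twist": -13}, {"hand": 0.005, "delta_pos": [-0.071, 0, -0.08], "twist": -21}, {"hand": 0.005, "delta_pos": [-0.098, 0, -0.11], "twist": -29}, {"hand": 0.005, "delta_pos": [-0.125, 0, -0.14], "twist": -37}])

```text
t: 23.4
tool_pos: [0.6049, -0.1039, 0.1553]
orientation: [[-0.386, -0.003, 0.922], [-0.923, 0.001, -0.386], [0.0, -1.0, -0.003]]
ft_force: [0.7, -0.2, -0.4]
grip_width: 0.0106
```

```bash
python3 plan.py .6366 .0389 .12 7.8
```

```text
t 23.40 pos [ 0.6049 -0.1039  0.1553] jaw -22.71 w 0.0106 F [ 0.6594 -0.2421 -0.3837] | delta [-0.1439  0.0353 -0.0259] dist 0.150 twist -30.51
```

apply_moves(motion=[{"hand": 0.005, "delta_pos": [-0.036, 0.005, -0.006], "twist": -8}, {"hand": 0.005, "delta_pos": [-0.072, 0.01, -0.013], "twist": -16}, {"hand": 0.005, "delta_pos": [-0.108, 0.02, -0.019], "twist": -24}, {"hand": 0.005, "delta_pos": [-0.135, 0.03, -0.024], "twist": -30.5}, {"hand": 0.005, "delta_pos": [-0.144, 0.035, -0.026], "twist": -30.5}])

```text
t: 23.9
tool_pos: [0.6367, 0.0401, 0.1191]
orientation: [[0.135, -0.004, 0.991], [-0.991, 0.001, 0.135], [-0.002, -1.0, -0.004]]
ft_force: [-0.4, -1.0, -1.0]
grip_width: 0.0106
```

apply_moves(motion=[{"hand": 0.005, "delta_pos": [0, 0, 0], "twist": 0}, {"hand": 0.005, "delta_pos": [0, 0, 0], "twist": 0}, {"hand": 0.005, "delta_pos": [0, 0, 0], "twist": 0}])

```text
t: 24.2
tool_pos: [0.6383, 0.0357, 0.1224]
orientation: [[0.128, 0.0, 0.992], [-0.992, -0.0, 0.128], [0.0, -1.0, 0.0]]
ft_force: [0.4, -0.7, -1.5]
grip_width: 0.0114
```

```bash
python3 - <<'E'
from h import *
m=imaging.camera_model('wrist');im=imaging.grab_frame('wrist')[:,:,::-1]
cv2.imwrite('pics/w8.png',im); np.savez('w8.npz',**m)
E
python3 plan.py .6366 .0389 .0225 7.8
```

```text
t 24.25 pos [0.6384 0.0356 0.1225] jaw 7.35 w 0.0112 F [ 0.6905 -0.4469 -2.289 ] | delta [-0.0035  0.1    -0.0013] dist 0.100 twist -0.45
```

View pics/w8.png

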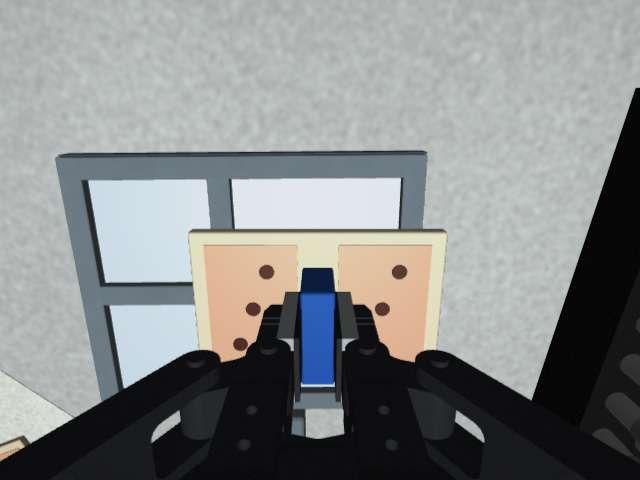

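```bash
python3 - <<'E'
from fitv import *
m=dict(np.load('w8.npz')); im=cv2.imread('pics/w8.png')
w=p2w([[189,230],[447,230]],.1225-.0125+.006,m)[:,:2]
a=np.radians(7.35); zz=np.array([np.cos(a),np.sin(a)]); xx=np.array([np.sin(a),-np.cos(a)])
d=w-np.array([.6384,.0356]); print('tool x',d@xx,'tool z',d@zx if 0 else d@zz)
# viewer corner line: outer far-left edge (58,156)-(426,152)
w=p2w([[58,156],[427,152]],.018,m)[:,:2]; print(w, np.degrees(np.arctan2(*(w[1]-w[0])[::-1])))
c,s=np.cos(.1365),np.sin(.1365)
print([(.5977+c*x-s*.091,-.0088+s*x+c*.091) for x in(-.112,.112)])
E
```

```text
tool x [-0.0329 -0.033 ] tool z [-0.0492  0.0492]
[[0.4777 0.0669]
 [0.6963 0.0976]] 7.997987735633571
[(np.float64(0.47435882441842914), np.float64(0.06611297888988335)), (np.float64(0.6962752505736192), np.float64(0.09659411736120853))]
```

apply_moves(motion=[{"hand": 0.005, "delta_pos": [-0.0035, 0.02, -0.001], "twist": -0.5}, {"hand": 0.005, "delta_pos": [-0.0035, 0.045, -0.001], "twist": -0.5}, {"hand": 0.005, "delta_pos": [-0.0035, 0.065, -0.001], "twist": -0.5}, {"hand": 0.005, "delta_pos": [-0.0035, 0.077, -0.001], "twist": -0.5}, {"hand": 0.005, "delta_pos": [-0.0035, 0.083, -0.001], "twist": -0.5}])

```text
t: 24.75
tool_pos: [0.6362, 0.0396, 0.0381]
orientation: [[0.138, -0.001, 0.99], [-0.99, -0.0, 0.138], [-0.0, -1.0, -0.001]]
ft_force: [0.5, -0.2, -1.5]
grip_width: 0.0109
```

apply_moves(motion=[{"hand": 0.005, "delta_pos": [0, 0, 0], "twist": 0}, {"hand": 0.005, "delta_pos": [0, 0, 0], "twist": 0}, {"hand": 0.005, "delta_pos": [0, 0, 0], "twist": 0}])

```text
t: 25.05
tool_pos: [0.6378, 0.0403, 0.0405]
orientation: [[0.139, 0.002, 0.99], [-0.99, -0.0, 0.139], [0.0, -1.0, 0.002]]
ft_force: [1.0, -0.1, -0.1]
grip_width: 0.0108
```

```bash
python3 plan.py .6366 .0389 .0225 7.85; python3 - <<'E'
from h import *
m=imaging.camera_model('wrist');im=imaging.grab_frame('wrist')[:,:,::-1]
cv2.imwrite('pics/w9.png',im); np.savez('w9.npz',**m)
E
```

```text
t 25.05 pos [0.6378 0.0403 0.0405] jaw 7.98 w 0.0108 F [ 0.9596 -0.0554 -0.113 ] | delta [ 0.0013  0.018  -0.0014] dist 0.018 twist 0.13
```

View pics/w9.png

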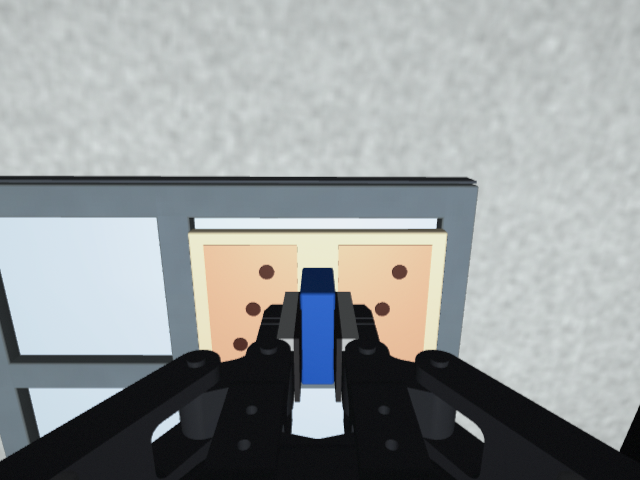

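```bash
python3 - <<'E'
from h import *
m=dict(np.load('w9.npz'))
a=np.radians(7.98); zz=np.array([np.cos(a),np.sin(a)]); xx=np.array([np.sin(a),-np.cos(a)]); t=np.array([.6378,.0403])
for n,uv,z in(('plate',[[189,230],[447,230]],.034),('pocket',[[188,217],[443,217]],.018)):
    d=p2w(uv,z,m)[:,:2]-t; print(n,d@xx*1000,d@zz*1000)
im=cv2.imread('pics/w9.png'); cv2.imwrite('pics/w9z.png',cv2.resize(im[195:270,150:480],None,fx=2.4,fy=2.4,interpolation=cv2.INTER_CUBIC))
E
```

```text
plate [-32.8587 -32.8436] [-49.0223  49.425 ]
pocket [-34.0439 -34.0396] [-54.1211  52.5896]
```

View pics/w9z.png

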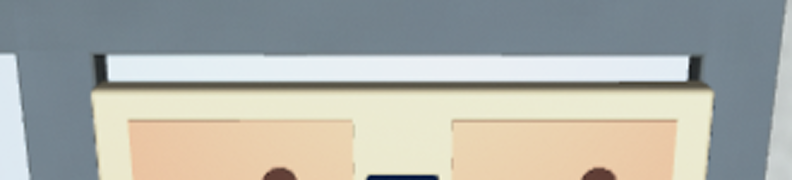

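apply_moves(motion=[{"hand": 0.005, "delta_pos": [0.0016, 0.003, -0.0012], "twist": 0.1}, {"hand": 0.005, "delta_pos": [0.0016, 0.006, -0.0012], "twist": 0.1}, {"hand": 0.005, "delta_pos": [0.0016, 0.008, -0.0012], "twist": 0.1}, {"hand": 0.005, "delta_pos": [0.0016, 0.01, -0.0012], "twist": 0.1}, {"hand": 0.005, "delta_pos": [0.0016, 0.012, -0.0012], "twist": 0.1}])

```text
t: 25.6
tool_pos: [0.6357, 0.0388, 0.0267]
orientation: [[0.137, -0.0, 0.991], [-0.991, 0.0, 0.137], [-0.0, -1.0, -0.0]]
ft_force: [0.5, 0.3, -1.4]
grip_width: 0.0112
```

apply_moves(motion=[{"hand": 0.005, "delta_pos": [0, 0.001, 0], "twist": 0}, {"hand": 0.005, "delta_pos": [0, 0.002, 0], "twist": 0}, {"hand": 0.005, "delta_pos": [0, 0.003, 0], "twist": 0}, {"hand": 0.005, "delta_pos": [0, 0.003, 0], "twist": 0}])

```text
t: 26.0
tool_pos: [0.6357, 0.0387, 0.0239]
orientation: [[0.137, -0.0, 0.991], [-0.991, 0.0, 0.137], [-0.0, -1.0, -0.0]]
ft_force: [-0.5, 1.1, -1.2]
grip_width: 0.0107
```

```bash
python3 plan.py .6366 .0389 .0225 7.85
```

```text
t 26.00 pos [0.6357 0.0387 0.0239] jaw 7.89 w 0.0107 F [-0.5286  1.0524 -1.2167] | delta [-0.      0.0014  0.0009] dist 0.002 twist 0.04
```

apply_moves(motion=[{"hand": 0.005, "delta_pos": [0, 0.001, 0], "twist": 0}, {"hand": 0.005, "delta_pos": [0, 0.0015, 0], "twist": 0}, {"hand": 0.005, "delta_pos": [0, 0.0015, 0], "twist": 0}])

```text
t: 26.3
tool_pos: [0.6358, 0.0387, 0.0225]
orientation: [[0.137, 0.0, 0.991], [-0.991, -0.0, 0.137], [0.0, -1.0, 0.0]]
ft_force: [0.8, -0.6, -0.6]
grip_width: 0.0114
```

```bash
python3 plan.py .6366 .0389 .0225 7.85; python3 - <<'E'
from h import *
im=imaging.grab_frame('wrist')[:,:,::-1]
cv2.imwrite('pics/w10z.png',cv2.resize(im[170:480,100:540],None,fx=1.8,fy=1.8,interpolation=cv2.INTER_CUBIC))
E
```

```text
t 26.30 pos [0.6358 0.0387 0.0225] jaw 7.89 w 0.0114 F [ 0.7559 -0.5522 -0.5757] | delta [-0.0001  0.      0.0008] dist 0.001 twist 0.04
```

View pics/w10z.png

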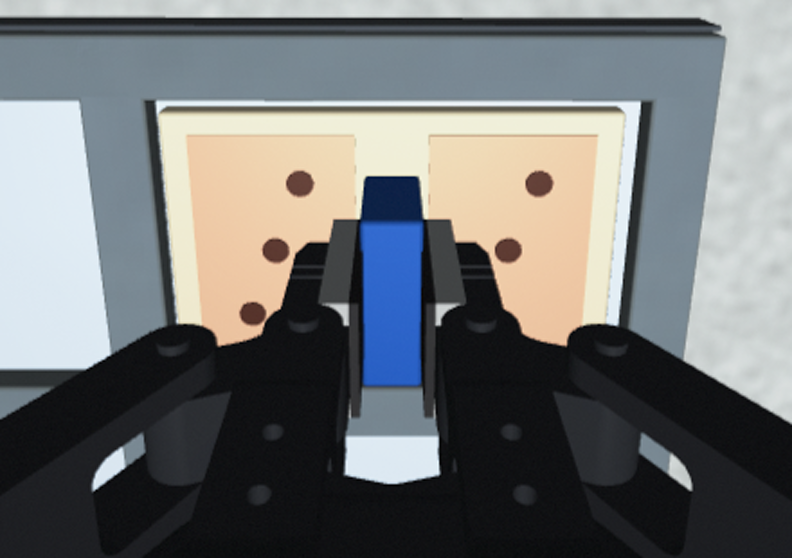

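apply_moves(motion=[{"hand": 0.005, "delta_pos": [0, 0, 0.001], "twist": 0}, {"hand": 0.005, "delta_pos": [0, 0.0005, 0.001], "twist": 0}, {"hand": 0.005, "delta_pos": [0, 0.001, 0.001], "twist": 0}, {"hand": 0.005, "delta_pos": [0, 0.001, 0.001], "twist": 0}])

```text
t: 26.75
tool_pos: [0.637, 0.0389, 0.0225]
orientation: [[0.137, 0.0, 0.991], [-0.991, -0.0, 0.137], [0.0, -1.0, 0.0]]
ft_force: [-3.7, 0.7, 5.3]
grip_width: 0.0111
```

apply_moves(motion=[{"hand": 0.04, "delta_pos": [0, 0, 0], "twist": 0}, {"hand": 0.04, "delta_pos": [0, 0, 0], "twist": 0}, {"hand": 0.04, "delta_pos": [0, -0.02, 0], "twist": 0}, {"hand": 0.04, "delta_pos": [0, -0.06, 0], "twist": 0}, {"hand": 0.04, "delta_pos": [0, -0.11, 0], "twist": 0}])

```text
t: 27.25
tool_pos: [0.6346, 0.0389, 0.1297]
orientation: [[0.137, -0.006, 0.991], [-0.991, 0.0, 0.137], [-0.001, -1.0, -0.006]]
ft_force: [0.8, -0.2, -0.5]
grip_width: 0.0401
```

```bash
python3 - <<'E'
from h import *
im=imaging.grab_frame('wrist')[:,:,::-1]; cv2.imwrite('pics/w11.png',im)
im=imaging.grab_frame('side')[:,:,::-1]; cv2.imwrite('pics/s11.png',im)
E
python3 plan.py .4245 -.22 .18 -60
```

```text
t 27.35 pos [0.6422 0.0386 0.1404] jaw 7.90 w 0.0399 F [1.9025 0.1562 0.8102] | delta [ 0.2262 -0.0396 -0.2512] dist 0.340 twist 67.90
```

View pics/w11.png

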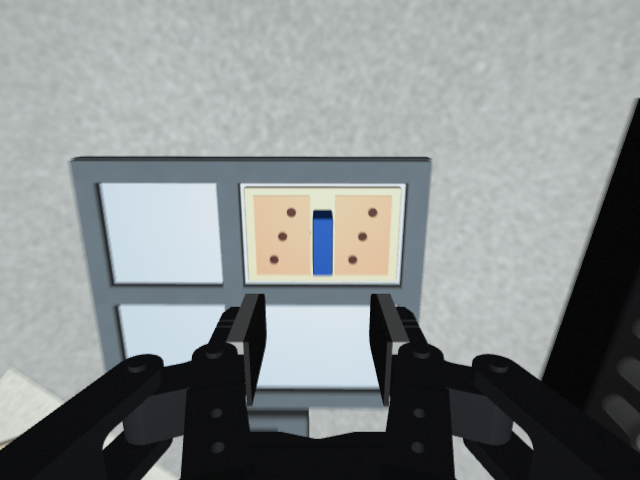

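View pics/s11.png

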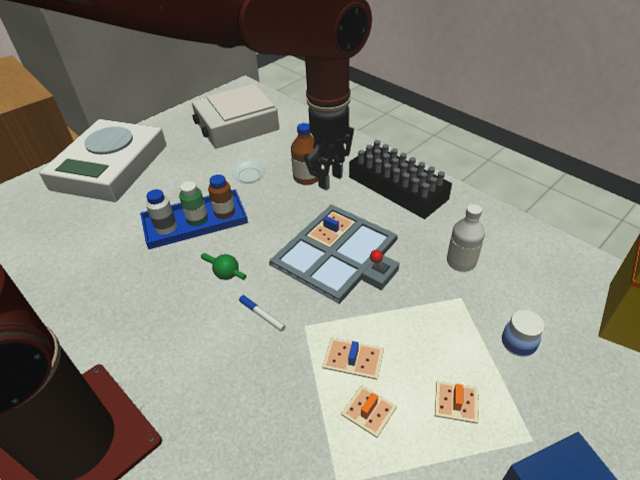

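apply_moves(motion=[{"hand": 0.04, "delta_pos": [0.03, -0.01, -0.033], "twist": 8}, {"hand": 0.04, "delta_pos": [0.06, -0.02, -0.066], "twist": 16}, {"hand": 0.04, "delta_pos": [0.09, -0.03, -0.1], "twist": 24}, {"hand": 0.04, "delta_pos": [0.12, -0.04, -0.133], "twist": 32}, {"hand": 0.04, "delta_pos": [0.15, -0.04, -0.166], "twist": 40}])

```text
t: 27.85
tool_pos: [0.4928, -0.134, 0.1732]
orientation: [[-0.536, 0.003, 0.844], [-0.844, -0.002, -0.536], [-0.0, -1.0, 0.004]]
ft_force: [0.9, -1.0, -0.0]
grip_width: 0.04
```

```bash
python3 plan.py .4245 -.22 .18 -60
```

```text
t 27.85 pos [ 0.4928 -0.134   0.1732] jaw -32.41 w 0.0400 F [ 0.8983 -0.9976 -0.0155] | delta [ 0.1092 -0.0068 -0.0116] dist 0.110 twist 27.59
```

apply_moves(motion=[{"hand": 0.04, "delta_pos": [0.035, -0.007, -0.004], "twist": 8}, {"hand": 0.04, "delta_pos": [0.07, -0.007, -0.008], "twist": 16}, {"hand": 0.04, "delta_pos": [0.1, -0.007, -0.011], "twist": 24}, {"hand": 0.04, "delta_pos": [0.109, -0.007, -0.0115], "twist": 27.6}, {"hand": 0.04, "delta_pos": [0.109, -0.007, -0.0115], "twist": 27.6}])

```text
t: 28.35
tool_pos: [0.4246, -0.22, 0.1786]
orientation: [[-0.865, 0.0, 0.502], [-0.502, -0.001, -0.865], [-0.0, -1.0, 0.001]]
ft_force: [0.9, 0.3, -0.3]
grip_width: 0.0398
```

apply_moves(motion=[{"hand": 0.04, "delta_pos": [0, 0, 0], "twist": 0}, {"hand": 0.04, "delta_pos": [0, 0, 0], "twist": 0}, {"hand": 0.04, "delta_pos": [0, 0, 0], "twist": 0}])

```text
t: 28.65
tool_pos: [0.4257, -0.218, 0.1784]
orientation: [[-0.862, 0.0, 0.506], [-0.506, 0.0, -0.862], [-0.0, -1.0, -0.0]]
ft_force: [0.7, -0.3, 0.2]
grip_width: 0.0403
```

```bash
cat > lookp.py <<'E'
import sys
from fitp import *
name,x,y,col,r=sys.argv[1],float(sys.argv[2]),float(sys.argv[3]),sys.argv[4],float(sys.argv[5])
m=imaging.camera_model('wrist');im=imaging.grab_frame('wrist')[:,:,::-1].copy()
cv2.imwrite(f'pics/{name}.png',im)
print(plate(im,m,[x,y],r=r)); print(tab(im,m,[x,y],col))
E
python3 lookp.py w12 .4245 -.22 b .06; python3 plan.py .4245 -.22 .18 -60
```

```text
(array([ 0.4248, -0.2203]), [(87.7, -59.54), (53.2, 30.46)], 5066)
(array([ 0.4254, -0.2201]), ((35.0132942199707, 10.495453834533691), 30.46322250366211))
t 28.70 pos [ 0.4257 -0.2181  0.1784] jaw -59.60 w 0.0398 F [ 0.3983 -0.3133  0.1283] | delta [ 0.002  -0.0016  0.0011] dist 0.003 twist 0.40
```

View pics/w12.png

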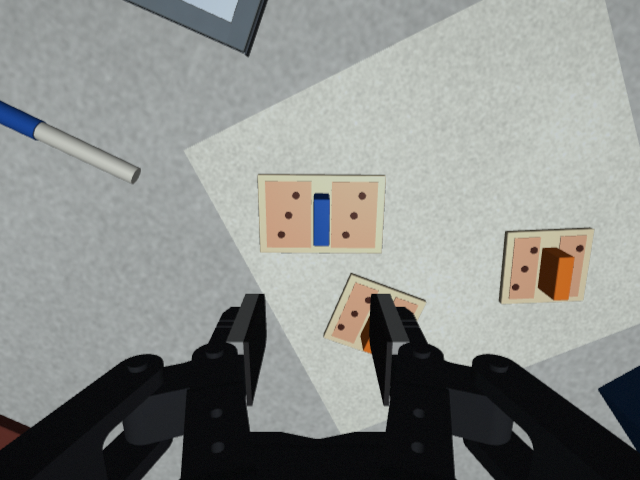

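apply_moves(motion=[{"hand": 0.04, "delta_pos": [0.0017, 0.03, 0.0014], "twist": 0}, {"hand": 0.04, "delta_pos": [0.0017, 0.07, 0.0014], "twist": 0}, {"hand": 0.04, "delta_pos": [0.0017, 0.105, 0.0014], "twist": 0}, {"hand": 0.04, "delta_pos": [0.0017, 0.13, 0.0014], "twist": 0}, {"hand": 0.04, "delta_pos": [0.0017, 0.145, 0.0014], "twist": 0}])

```text
t: 29.2
tool_pos: [0.4233, -0.2193, 0.031]
orientation: [[-0.863, -0.003, 0.506], [-0.506, 0.002, -0.863], [0.001, -1.0, -0.003]]
ft_force: [-0.1, 0.1, -0.4]
grip_width: 0.0402
```

apply_moves(motion=[{"hand": 0.04, "delta_pos": [0, 0.003, 0], "twist": 0}, {"hand": 0.04, "delta_pos": [0, 0.003, 0], "twist": 0}, {"hand": 0.04, "delta_pos": [0, 0.003, 0], "twist": 0}])

```text
t: 29.5
tool_pos: [0.4254, -0.2212, 0.0316]
orientation: [[-0.863, 0.001, 0.505], [-0.505, -0.001, -0.863], [-0.001, -1.0, 0.002]]
ft_force: [0.2, 0.3, 1.0]
grip_width: 0.0399
```

```bash
python3 plan.py .4250 -.2202 .012 -59.6
```

```text
t 29.50 pos [ 0.4254 -0.2212  0.0316] jaw -59.68 w 0.0399 F [0.2331 0.2819 1.0318] | delta [-0.0002  0.0196 -0.001 ] dist 0.020 twist -0.08
```

apply_moves(motion=[{"hand": 0.04, "delta_pos": [0, 0.008, 0], "twist": 0}, {"hand": 0.04, "delta_pos": [0, 0.013, 0], "twist": 0}, {"hand": 0.04, "delta_pos": [0, 0.016, 0], "twist": 0}, {"hand": 0.04, "delta_pos": [0, 0.018, 0], "twist": 0}, {"hand": 0.04, "delta_pos": [0, 0.018, 0], "twist": 0}])

```text
t: 30.0
tool_pos: [0.4242, -0.2206, 0.0122]
orientation: [[-0.863, -0.001, 0.504], [-0.504, 0.0, -0.863], [0.0, -1.0, -0.001]]
ft_force: [0.1, 0.4, 0.5]
grip_width: 0.0402
```

apply_moves(motion=[{"hand": 0.04, "delta_pos": [0, 0, 0], "twist": 0}, {"hand": 0.04, "delta_pos": [0, 0, 0], "twist": 0}])

```text
t: 30.2
tool_pos: [0.4246, -0.2209, 0.0127]
orientation: [[-0.864, 0.0, 0.504], [-0.504, -0.0, -0.864], [-0.0, -1.0, 0.0]]
ft_force: [-0.6, 0.5, -0.5]
grip_width: 0.0395
```

```bash
python3 plan.py .4250 -.2202 .012 -59.6
```

```text
t 30.20 pos [ 0.4246 -0.2209  0.0127] jaw -59.71 w 0.0395 F [-0.6479  0.4859 -0.5125] | delta [-0.0007  0.0007 -0.0004] dist 0.001 twist -0.11
```

apply_moves(motion=[{"hand": 0.005, "delta_pos": [-0.0007, 0.0005, 0], "twist": 0}, {"hand": 0.005, "delta_pos": [-0.0007, 0.0005, 0], "twist": 0}, {"hand": 0.005, "delta_pos": [-0.0007, 0.0005, 0], "twist": 0}, {"hand": 0.005, "delta_pos": [-0.0007, 0.0005, 0], "twist": 0}, {"hand": 0.005, "delta_pos": [-0.0007, 0.0005, 0], "twist": 0}])

```text
t: 30.7
tool_pos: [0.4253, -0.2206, 0.0123]
orientation: [[-0.863, 0.001, 0.504], [-0.504, -0.0, -0.863], [-0.0, -1.0, 0.001]]
ft_force: [1.0, 1.1, 1.8]
grip_width: 0.0111
```

apply_moves(motion=[{"hand": 0.005, "delta_pos": [0, -0.02, 0], "twist": 0}, {"hand": 0.005, "delta_pos": [0, -0.06, 0], "twist": 0}, {"hand": 0.005, "delta_pos": [0, -0.1, 0], "twist": 0}, {"hand": 0.005, "delta_pos": [0, -0.13, 0], "twist": 0}, {"hand": 0.005, "delta_pos": [0, -0.145, 0], "twist": 0}])

```text
t: 31.2
tool_pos: [0.4261, -0.2212, 0.1601]
orientation: [[-0.863, 0.003, 0.504], [-0.504, -0.002, -0.863], [-0.002, -1.0, 0.004]]
ft_force: [-0.3, -0.5, -1.3]
grip_width: 0.0112
```

```bash
python3 plan.py .6480 -.0443 .155 7.85
```

```text
t 31.20 pos [ 0.4261 -0.2212  0.1601] jaw -59.71 w 0.0112 F [-0.291  -0.4877 -1.3063] | delta [-0.2808  0.0051 -0.0409] dist 0.284 twist -67.56
```

apply_moves(motion=[{"hand": 0.005, "delta_pos": [-0.025, 0, -0.004], "twist": -5}, {"hand": 0.005, "delta_pos": [-0.055, 0, -0.008], "twist": -13}, {"hand": 0.005, "delta_pos": [-0.087, 0, -0.013], "twist": -21}, {"hand": 0.005, "delta_pos": [-0.12, 0, -0.018], "twist": -29}, {"hand": 0.005, "delta_pos": [-0.153, 0, -0.022], "twist": -37}])

```text
t: 31.7
tool_pos: [0.5464, -0.1231, 0.1564]
orientation: [[-0.381, -0.001, 0.925], [-0.925, 0.0, -0.381], [0.0, -1.0, -0.001]]
ft_force: [0.4, 0.2, -0.7]
grip_width: 0.0111
```

```bash
python3 plan.py .6480 -.0443 .135 7.85
```

```text
t 31.70 pos [ 0.5464 -0.1231  0.1564] jaw -22.39 w 0.0111 F [ 0.4207  0.1513 -0.7003] | delta [-0.1116  0.0214  0.0639] dist 0.130 twist -30.24
```

apply_moves(motion=[{"hand": 0.005, "delta_pos": [-0.03, 0, 0.017], "twist": -8}, {"hand": 0.005, "delta_pos": [-0.06, 0, 0.034], "twist": -16}, {"hand": 0.005, "delta_pos": [-0.09, 0.01, 0.051], "twist": -24}, {"hand": 0.005, "delta_pos": [-0.107, 0.018, 0.061], "twist": -30.2}, {"hand": 0.005, "delta_pos": [-0.1116, 0.021, 0.064], "twist": -30.2}])

```text
t: 32.2
tool_pos: [0.6483, -0.0442, 0.1339]
orientation: [[0.134, -0.003, 0.991], [-0.991, 0.001, 0.134], [-0.001, -1.0, -0.002]]
ft_force: [0.3, -0.4, -0.4]
grip_width: 0.0113
```

apply_moves(motion=[{"hand": 0.005, "delta_pos": [0, 0, 0], "twist": 0}, {"hand": 0.005, "delta_pos": [0, 0, 0], "twist": 0}, {"hand": 0.005, "delta_pos": [0, 0, 0], "twist": 0}])

```text
t: 32.5
tool_pos: [0.6477, -0.0469, 0.1365]
orientation: [[0.128, 0.0, 0.992], [-0.992, -0.0, 0.128], [0.0, -1.0, 0.0]]
ft_force: [0.1, 0.6, -1.4]
grip_width: 0.011
```

```bash
python3 plan.py .6480 -.0443 .04 7.85
```

```text
t 32.50 pos [ 0.6477 -0.0469  0.1365] jaw 7.36 w 0.0110 F [ 0.1362  0.5934 -1.4006] | delta [-0.0026  0.0965  0.0006] dist 0.097 twist -0.49
```

apply_moves(motion=[{"hand": 0.005, "delta_pos": [-0.0026, 0.02, 0], "twist": -0.5}, {"hand": 0.005, "delta_pos": [-0.0026, 0.05, 0], "twist": -0.5}, {"hand": 0.005, "delta_pos": [-0.0026, 0.075, 0], "twist": -0.5}, {"hand": 0.005, "delta_pos": [-0.0026, 0.09, 0], "twist": -0.5}, {"hand": 0.005, "delta_pos": [-0.0026, 0.096, 0], "twist": -0.5}])

```text
t: 33.0
tool_pos: [0.6465, -0.0439, 0.0385]
orientation: [[0.138, -0.003, 0.99], [-0.99, 0.0, 0.138], [-0.001, -1.0, -0.002]]
ft_force: [0.2, 0.5, 0.2]
grip_width: 0.0111
```

apply_moves(motion=[{"hand": 0.005, "delta_pos": [0, 0, 0], "twist": 0}, {"hand": 0.005, "delta_pos": [0, 0, 0], "twist": 0}, {"hand": 0.005, "delta_pos": [0, 0, 0], "twist": 0}])

```text
t: 33.3
tool_pos: [0.6492, -0.0437, 0.0418]
orientation: [[0.139, 0.003, 0.99], [-0.99, -0.001, 0.139], [0.001, -1.0, 0.003]]
ft_force: [-0.1, -0.2, -1.9]
grip_width: 0.0107
```

```bash
python3 plan.py .6480 -.0443 .0223 7.85; python3 - <<'E'
from h import *
m=imaging.camera_model('wrist');im=imaging.grab_frame('wrist')[:,:,::-1]
cv2.imwrite('pics/w13.png',im); np.savez('w13.npz',**m)
E
```

```text
t 33.30 pos [ 0.6492 -0.0437  0.0418] jaw 7.98 w 0.0107 F [-0.1493 -0.2165 -1.8957] | delta [ 0.0004  0.0195 -0.0012] dist 0.020 twist 0.13
```

View pics/w13.png

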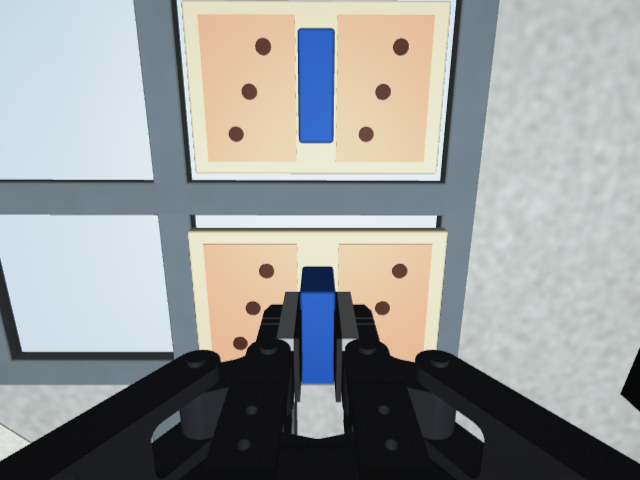

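apply_moves(motion=[{"hand": 0.005, "delta_pos": [0.001, 0.003, -0.0004], "twist": 0.1}, {"hand": 0.005, "delta_pos": [0.001, 0.006, -0.0004], "twist": 0.1}, {"hand": 0.005, "delta_pos": [0.001, 0.009, -0.0004], "twist": 0.1}, {"hand": 0.005, "delta_pos": [0.001, 0.012, -0.0004], "twist": 0.1}, {"hand": 0.005, "delta_pos": [0.001, 0.013, -0.0004], "twist": 0.1}])

```text
t: 33.85
tool_pos: [0.6472, -0.0444, 0.0263]
orientation: [[0.137, -0.001, 0.991], [-0.991, 0.0, 0.137], [-0.0, -1.0, -0.001]]
ft_force: [0.4, 0.5, -2.2]
grip_width: 0.0112
```

apply_moves(motion=[{"hand": 0.005, "delta_pos": [0, 0.001, 0], "twist": 0}, {"hand": 0.005, "delta_pos": [0, 0.002, 0], "twist": 0}, {"hand": 0.005, "delta_pos": [0, 0.003, 0], "twist": 0}, {"hand": 0.005, "delta_pos": [0, 0.003, 0], "twist": 0}])

```text
t: 34.25
tool_pos: [0.6476, -0.0445, 0.0239]
orientation: [[0.137, -0.0, 0.991], [-0.991, 0.0, 0.137], [-0.0, -1.0, -0.0]]
ft_force: [-0.9, 0.4, -1.1]
grip_width: 0.0113
```

```bash
python3 plan.py .6480 -.0443 .0223 7.85; python3 - <<'E'
from h import *
im=imaging.grab_frame('wrist')[:,:,::-1]
cv2.imwrite('pics/w14z.png',cv2.resize(im[170:480,100:540],None,fx=1.8,fy=1.8,interpolation=cv2.INTER_CUBIC))
E
```

```text
t 34.25 pos [ 0.6476 -0.0445  0.0239] jaw 7.89 w 0.0113 F [-0.8709  0.3931 -1.096 ] | delta [-0.0002  0.0016  0.0005] dist 0.002 twist 0.04
```

View pics/w14z.png

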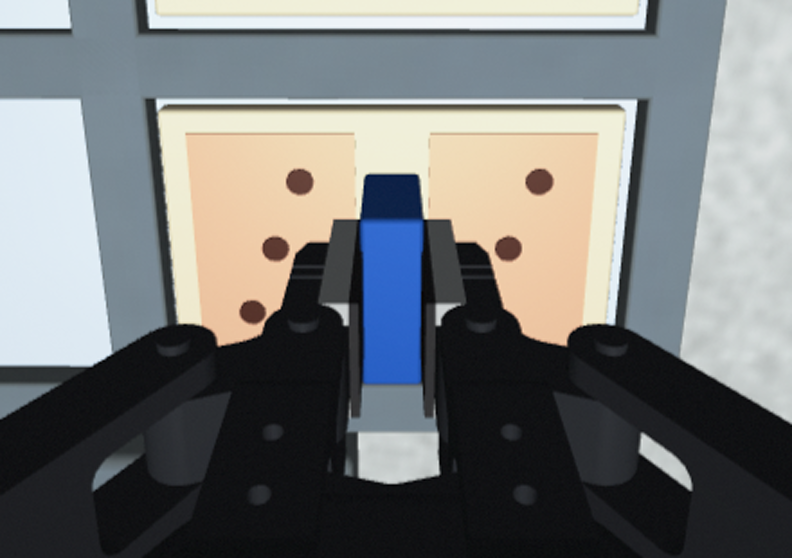

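Fits well; I'll lower the last 2 mm with a 0.5 mm nudge.

apply_moves(motion=[{"hand": 0.005, "delta_pos": [0, 0.0005, 0.0007], "twist": 0}, {"hand": 0.005, "delta_pos": [0, 0.001, 0.0007], "twist": 0}, {"hand": 0.005, "delta_pos": [0, 0.0015, 0.0007], "twist": 0}, {"hand": 0.005, "delta_pos": [0, 0.002, 0.0007], "twist": 0}, {"hand": 0.005, "delta_pos": [0, 0.0022, 0.0007], "twist": 0}])

```text
t: 34.8
tool_pos: [0.6484, -0.0444, 0.0223]
orientation: [[0.137, -0.0, 0.991], [-0.991, -0.0, 0.137], [0.0, -1.0, -0.0]]
ft_force: [-2.4, 1.0, 3.9]
grip_width: 0.0109
```

apply_moves(motion=[{"hand": 0.04, "delta_pos": [0, 0, 0], "twist": 0}, {"hand": 0.04, "delta_pos": [0, 0, 0], "twist": 0}, {"hand": 0.04, "delta_pos": [0, -0.02, 0], "twist": 0}, {"hand": 0.04, "delta_pos": [0, -0.06, 0], "twist": 0}, {"hand": 0.04, "delta_pos": [0, -0.11, 0], "twist": 0}])

```text
t: 35.3
tool_pos: [0.6463, -0.0441, 0.1301]
orientation: [[0.137, -0.005, 0.991], [-0.991, 0.001, 0.137], [-0.002, -1.0, -0.005]]
ft_force: [1.7, 0.1, -0.4]
grip_width: 0.0403
```

```bash
python3 - <<'E'
from h import *
im=imaging.grab_frame('side')[:,:,::-1]; cv2.imwrite('pics/s15.png',im)
E
python3 plan.py .481 -.403 .18 -57.5
```

```text
t 35.35 pos [ 0.6526 -0.0451  0.1425] jaw 7.90 w 0.0399 F [ 5.2332 -0.1406  6.5521] | delta [ 0.3309 -0.0375 -0.2192] dist 0.399 twist 65.40
```

View pics/s15.png

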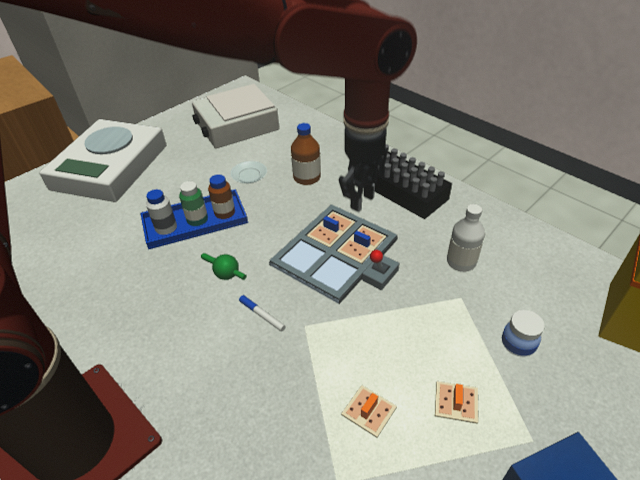

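apply_moves(motion=[{"hand": 0.04, "delta_pos": [0.036, -0.02, -0.024], "twist": 8}, {"hand": 0.04, "delta_pos": [0.073, -0.035, -0.049], "twist": 16}, {"hand": 0.04, "delta_pos": [0.112, -0.037, -0.074], "twist": 24}, {"hand": 0.04, "delta_pos": [0.15, -0.037, -0.1], "twist": 32}, {"hand": 0.04, "delta_pos": [0.19, -0.037, -0.126], "twist": 40}])

```text
t: 35.85
tool_pos: [0.549, -0.2514, 0.1693]
orientation: [[-0.536, 0.001, 0.844], [-0.844, -0.001, -0.536], [-0.0, -1.0, 0.002]]
ft_force: [1.1, 0.4, 0.2]
grip_width: 0.0397
```

```bash
python3 plan.py .481 -.403 .18 -57.5
```

```text
t 35.85 pos [ 0.549  -0.2514  0.1693] jaw -32.41 w 0.0397 F [1.0805 0.4017 0.1799] | delta [ 0.1645 -0.0107  0.0239] dist 0.167 twist 25.09
```

apply_moves(motion=[{"hand": 0.04, "delta_pos": [0.045, -0.011, 0.006], "twist": 8}, {"hand": 0.04, "delta_pos": [0.09, -0.011, 0.013], "twist": 16}, {"hand": 0.04, "delta_pos": [0.13, -0.011, 0.019], "twist": 24}, {"hand": 0.04, "delta_pos": [0.158, -0.011, 0.023], "twist": 25}, {"hand": 0.04, "delta_pos": [0.164, -0.011, 0.024], "twist": 25}])

```text
t: 36.35
tool_pos: [0.4811, -0.4048, 0.1798]
orientation: [[-0.842, 0.0, 0.54], [-0.54, -0.001, -0.842], [0.001, -1.0, 0.001]]
ft_force: [0.1, 0.9, 0.1]
grip_width: 0.0403
```

apply_moves(motion=[{"hand": 0.04, "delta_pos": [0, 0, 0], "twist": 0}, {"hand": 0.04, "delta_pos": [0, 0, 0], "twist": 0}, {"hand": 0.04, "delta_pos": [0, 0, 0], "twist": 0}])

```text
t: 36.65
tool_pos: [0.4835, -0.4002, 0.1797]
orientation: [[-0.839, 0.0, 0.545], [-0.545, 0.0, -0.839], [-0.0, -1.0, -0.0]]
ft_force: [1.0, 0.0, 0.7]
grip_width: 0.0398
```

```bash
python3 lookp.py w16 .481 -.403 o .05; python3 plan.py .481 -.403 .18 -57.5
```

```text
(array([ 0.4811, -0.404 ]), [(57.5, -56.94), (52.8, 33.06)], 2895)
(array([ 0.4814, -0.4039]), ((33.78568649291992, 11.314061164855957), 33.05438232421875))
t 36.70 pos [ 0.4835 -0.4002  0.1798] jaw -57.00 w 0.0403 F [ 0.068  -0.4874 -1.881 ] | delta [ 0.0036 -0.0002  0.001 ] dist 0.004 twist 0.50
```

View pics/w16.png

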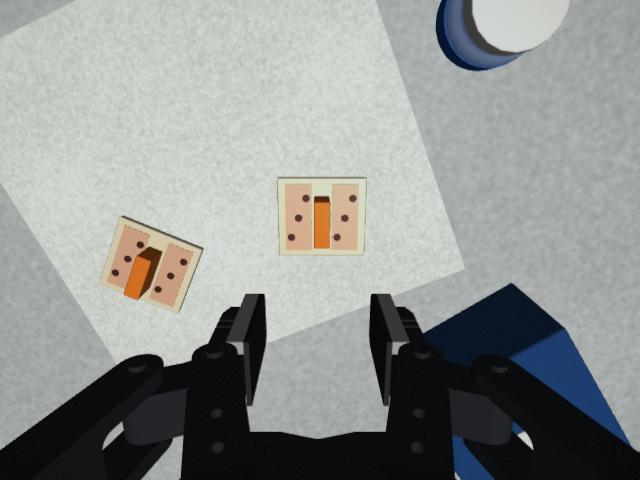

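apply_moves(motion=[{"hand": 0.04, "delta_pos": [0.0039, 0.03, 0.002], "twist": 0}, {"hand": 0.04, "delta_pos": [0.0039, 0.07, 0.002], "twist": 0}, {"hand": 0.04, "delta_pos": [0.0039, 0.105, 0.002], "twist": 0}, {"hand": 0.04, "delta_pos": [0.0039, 0.13, 0.002], "twist": 0}, {"hand": 0.04, "delta_pos": [0.0039, 0.145, 0.002], "twist": 0}])

```text
t: 37.2
tool_pos: [0.48, -0.4031, 0.0321]
orientation: [[-0.839, -0.002, 0.544], [-0.544, 0.003, -0.839], [0.001, -1.0, -0.004]]
ft_force: [-0.6, 0.8, -0.2]
grip_width: 0.0398
```

apply_moves(motion=[{"hand": 0.04, "delta_pos": [0, 0.003, 0], "twist": 0}, {"hand": 0.04, "delta_pos": [0, 0.003, 0], "twist": 0}, {"hand": 0.04, "delta_pos": [0, 0.003, 0], "twist": 0}])

```text
t: 37.5
tool_pos: [0.4817, -0.4063, 0.0338]
orientation: [[-0.84, 0.002, 0.543], [-0.543, -0.002, -0.84], [-0.001, -1.0, 0.003]]
ft_force: [-0.6, 0.1, -0.2]
grip_width: 0.0399
```

```bash
python3 plan.py .4813 -.404 .012 -56.95
```

```text
t 37.50 pos [ 0.4817 -0.4063  0.0338] jaw -57.09 w 0.0399 F [-0.5719  0.1362 -0.2272] | delta [-0.0009  0.0218 -0.0021] dist 0.022 twist -0.14
```

apply_moves(motion=[{"hand": 0.04, "delta_pos": [-0.0007, 0.008, -0.0012], "twist": 0}, {"hand": 0.04, "delta_pos": [-0.0007, 0.014, -0.0012], "twist": 0}, {"hand": 0.04, "delta_pos": [-0.0007, 0.018, -0.0012], "twist": 0}, {"hand": 0.04, "delta_pos": [-0.0007, 0.02, -0.0012], "twist": 0}, {"hand": 0.04, "delta_pos": [-0.0007, 0.02, -0.0012], "twist": 0}])

```text
t: 38.0
tool_pos: [0.4802, -0.4037, 0.0113]
orientation: [[-0.84, -0.001, 0.543], [-0.543, 0.001, -0.84], [0.0, -1.0, -0.001]]
ft_force: [-0.0, 0.2, 0.6]
grip_width: 0.0401
```

apply_moves(motion=[{"hand": 0.04, "delta_pos": [0, 0, 0], "twist": 0}, {"hand": 0.04, "delta_pos": [0, 0, 0], "twist": 0}])

```text
t: 38.2
tool_pos: [0.4806, -0.4042, 0.0121]
orientation: [[-0.84, 0.0, 0.543], [-0.543, -0.0, -0.84], [-0.0, -1.0, 0.0]]
ft_force: [0.5, -0.0, -0.8]
grip_width: 0.04
```

```bash
python3 plan.py .4813 -.404 .012 -56.95
```

```text
t 38.20 pos [ 0.4806 -0.4042  0.0121] jaw -57.11 w 0.0400 F [ 0.5197 -0.0367 -0.7658] | delta [-0.0006  0.0001  0.0002] dist 0.001 twist -0.16
```

apply_moves(motion=[{"hand": 0.005, "delta_pos": [-0.0007, 0, 0], "twist": 0}, {"hand": 0.005, "delta_pos": [-0.0007, 0, 0], "twist": 0}, {"hand": 0.005, "delta_pos": [-0.0007, 0, 0], "twist": 0}, {"hand": 0.005, "delta_pos": [-0.0007, 0, 0], "twist": 0}, {"hand": 0.005, "delta_pos": [-0.0007, 0, 0], "twist": 0}])

```text
t: 38.7
tool_pos: [0.4814, -0.4039, 0.0122]
orientation: [[-0.84, 0.001, 0.543], [-0.543, -0.001, -0.84], [-0.0, -1.0, 0.001]]
ft_force: [0.4, -0.7, 2.0]
grip_width: 0.0113
```

apply_moves(motion=[{"hand": 0.005, "delta_pos": [0, -0.02, 0], "twist": 0}, {"hand": 0.005, "delta_pos": [0, -0.06, 0], "twist": 0}, {"hand": 0.005, "delta_pos": [0, -0.1, 0], "twist": 0}, {"hand": 0.005, "delta_pos": [0, -0.13, 0], "twist": 0}, {"hand": 0.005, "delta_pos": [0, -0.145, 0], "twist": 0}])

```text
t: 39.2
tool_pos: [0.482, -0.4046, 0.1601]
orientation: [[-0.84, 0.003, 0.543], [-0.543, -0.003, -0.84], [-0.001, -1.0, 0.004]]
ft_force: [0.9, 0.1, -1.8]
grip_width: 0.0113
```

```bash
python3 plan.py .5325 .0246 .155 7.85
```

```text
t 39.20 pos [ 0.482  -0.4046  0.1601] jaw -57.11 w 0.0113 F [ 0.9067  0.1472 -1.7577] | delta [-0.2755  0.0051 -0.333 ] dist 0.432 twist -64.96
```

apply_moves(motion=[{"hand": 0.005, "delta_pos": [-0.018, 0, -0.022], "twist": -4}, {"hand": 0.005, "delta_pos": [-0.045, 0, -0.054], "twist": -11}, {"hand": 0.005, "delta_pos": [-0.073, 0, -0.088], "twist": -18}, {"hand": 0.005, "delta_pos": [-0.101, 0, -0.122], "twist": -25}, {"hand": 0.005, "delta_pos": [-0.129, 0, -0.156], "twist": -32}])

```text
t: 39.7
tool_pos: [0.5037, -0.2005, 0.1552]
orientation: [[-0.42, -0.002, 0.907], [-0.907, 0.001, -0.42], [-0.0, -1.0, -0.003]]
ft_force: [0.5, 0.3, -1.4]
grip_width: 0.0109
```

```bash
python3 plan.py .5325 .0246 .155 7.85
```

```text
t 39.70 pos [ 0.5037 -0.2005  0.1552] jaw -24.86 w 0.0109 F [ 0.4813  0.2948 -1.4342] | delta [-0.2163  0.0002 -0.0684] dist 0.227 twist -32.71
```

apply_moves(motion=[{"hand": 0.005, "delta_pos": [-0.043, 0, -0.0135], "twist": -8}, {"hand": 0.005, "delta_pos": [-0.086, 0, -0.027], "twist": -16}, {"hand": 0.005, "delta_pos": [-0.129, 0, -0.041], "twist": -24}, {"hand": 0.005, "delta_pos": [-0.172, 0, -0.054], "twist": -32}, {"hand": 0.005, "delta_pos": [-0.205, 0, -0.065], "twist": -32.7}])

```text
t: 40.2
tool_pos: [0.5318, 0.0133, 0.1554]
orientation: [[0.137, -0.002, 0.991], [-0.991, 0.001, 0.137], [-0.001, -1.0, -0.002]]
ft_force: [0.7, -0.1, -1.4]
grip_width: 0.0108
```

```bash
python3 plan.py .5325 .0246 .1 7.85
```

```text
t 40.20 pos [0.5318 0.0133 0.1554] jaw 7.88 w 0.0108 F [ 0.657  -0.1011 -1.3711] | delta [-0.0111  0.0554  0.0022] dist 0.057 twist 0.03
```

apply_moves(motion=[{"hand": 0.005, "delta_pos": [-0.008, 0.02, 0.001], "twist": 0}, {"hand": 0.005, "delta_pos": [-0.011, 0.05, 0.002], "twist": 0}, {"hand": 0.005, "delta_pos": [-0.011, 0.08, 0.002], "twist": 0}, {"hand": 0.005, "delta_pos": [-0.011, 0.1, 0.002], "twist": 0}, {"hand": 0.005, "delta_pos": [-0.011, 0.114, 0.002], "twist": 0}])

```text
t: 40.7
tool_pos: [0.531, 0.0222, 0.0397]
orientation: [[0.132, -0.005, 0.991], [-0.991, 0.0, 0.132], [-0.001, -1.0, -0.005]]
ft_force: [0.4, 0.5, -0.7]
grip_width: 0.0108
```

apply_moves(motion=[{"hand": 0.005, "delta_pos": [0, 0, 0], "twist": 0}, {"hand": 0.005, "delta_pos": [0, 0, 0], "twist": 0}, {"hand": 0.005, "delta_pos": [0, 0, 0], "twist": 0}])

```text
t: 41.0
tool_pos: [0.5345, 0.0216, 0.0441]
orientation: [[0.132, 0.002, 0.991], [-0.991, -0.0, 0.132], [0.001, -1.0, 0.002]]
ft_force: [0.7, -0.8, -1.2]
grip_width: 0.0111
```

```bash
python3 plan.py .5325 .0246 .0222 7.85; python3 - <<'E'
from h import *
m=imaging.camera_model('wrist');im=imaging.grab_frame('wrist')[:,:,::-1]
cv2.imwrite('pics/w17.png',im); np.savez('w17.npz',**m)
E
```

```text
t 41.00 pos [0.5345 0.0216 0.0441] jaw 7.58 w 0.0111 F [ 0.7368 -0.7901 -1.1899] | delta [-0.0032  0.0219 -0.0016] dist 0.022 twist -0.27
```

View pics/w17.png

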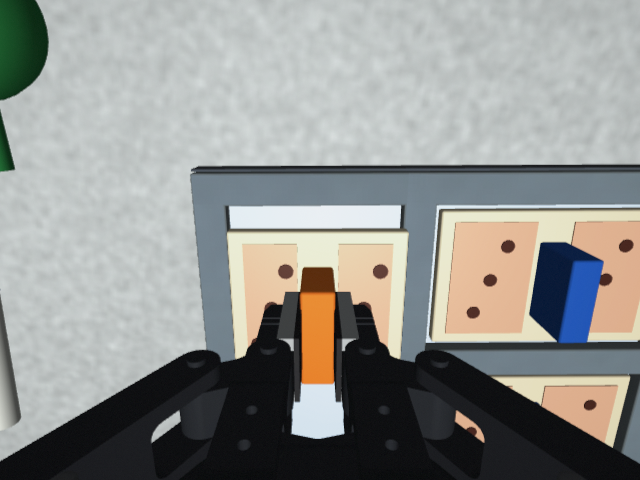

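apply_moves(motion=[{"hand": 0.005, "delta_pos": [-0.003, 0.003, -0.0008], "twist": -0.3}, {"hand": 0.005, "delta_pos": [-0.003, 0.006, -0.0008], "twist": -0.3}, {"hand": 0.005, "delta_pos": [-0.003, 0.009, -0.0008], "twist": -0.3}, {"hand": 0.005, "delta_pos": [-0.003, 0.011, -0.0008], "twist": -0.3}, {"hand": 0.005, "delta_pos": [-0.003, 0.012, -0.0008], "twist": -0.3}])

```text
t: 41.55
tool_pos: [0.5319, 0.0247, 0.0305]
orientation: [[0.137, -0.001, 0.991], [-0.991, 0.0, 0.137], [-0.0, -1.0, -0.001]]
ft_force: [-0.8, -0.1, -1.3]
grip_width: 0.011
```

apply_moves(motion=[{"hand": 0.005, "delta_pos": [0, 0, 0], "twist": 0}, {"hand": 0.005, "delta_pos": [0, 0, 0], "twist": 0}])

```text
t: 41.75
tool_pos: [0.5322, 0.0247, 0.0308]
orientation: [[0.137, -0.0, 0.991], [-0.991, -0.0, 0.137], [0.0, -1.0, -0.0]]
ft_force: [-0.8, 0.2, -0.4]
grip_width: 0.0111
```

```bash
python3 plan.py .5325 .0246 .0222 7.85; python3 - <<'E'
from h import *
im=imaging.grab_frame('wrist')[:,:,::-1]
cv2.imwrite('pics/w18z.png',cv2.resize(im[170:480,100:540],None,fx=1.8,fy=1.8,interpolation=cv2.INTER_CUBIC))
E
```

```text
t 41.75 pos [0.5322 0.0247 0.0308] jaw 7.89 w 0.0111 F [-0.8454  0.2315 -0.3838] | delta [0.0001 0.0086 0.0003] dist 0.009 twist 0.04
```

View pics/w18z.png

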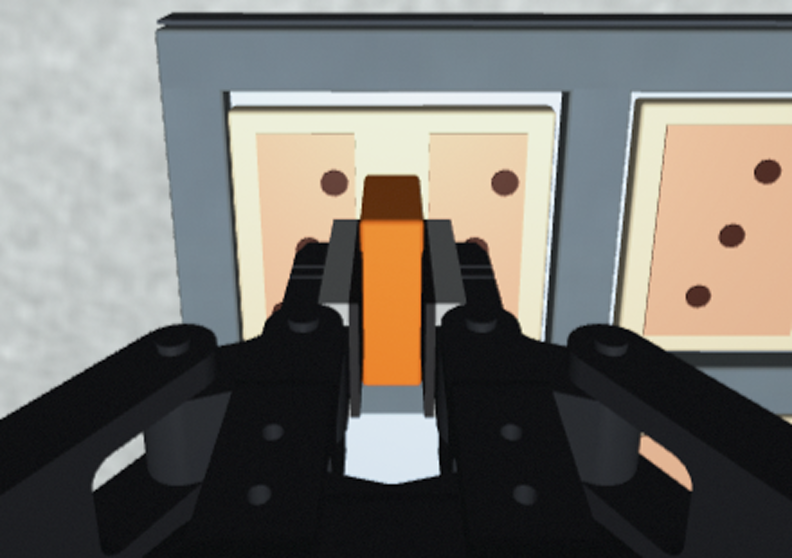

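apply_moves(motion=[{"hand": 0.005, "delta_pos": [0, 0.002, 0.0008], "twist": 0}, {"hand": 0.005, "delta_pos": [0, 0.004, 0.0008], "twist": 0}, {"hand": 0.005, "delta_pos": [0, 0.006, 0.0008], "twist": 0}, {"hand": 0.005, "delta_pos": [0, 0.0075, 0.0008], "twist": 0}, {"hand": 0.005, "delta_pos": [0, 0.008, 0.0008], "twist": 0}])

```text
t: 42.3
tool_pos: [0.5327, 0.0248, 0.0225]
orientation: [[0.137, -0.001, 0.991], [-0.991, 0.0, 0.137], [-0.0, -1.0, -0.001]]
ft_force: [-0.1, 0.7, -0.7]
grip_width: 0.0114
```

apply_moves(motion=[{"hand": 0.005, "delta_pos": [0, 0.0005, 0], "twist": 0}, {"hand": 0.005, "delta_pos": [0, 0.001, 0], "twist": 0}, {"hand": 0.005, "delta_pos": [0, 0.001, 0], "twist": 0}])

```text
t: 42.6
tool_pos: [0.5329, 0.0248, 0.0222]
orientation: [[0.137, -0.0, 0.991], [-0.991, -0.0, 0.137], [0.0, -1.0, -0.0]]
ft_force: [-3.6, 0.4, 3.6]
grip_width: 0.0115
```

Contact made. Release and lift.

apply_moves(motion=[{"hand": 0.04, "delta_pos": [0, 0, 0], "twist": 0}, {"hand": 0.04, "delta_pos": [0, 0, 0], "twist": 0}, {"hand": 0.04, "delta_pos": [0, -0.02, 0], "twist": 0}, {"hand": 0.04, "delta_pos": [0, -0.06, 0], "twist": 0}, {"hand": 0.04, "delta_pos": [0, -0.11, 0], "twist": 0}])

```text
t: 43.1
tool_pos: [0.531, 0.025, 0.1307]
orientation: [[0.137, -0.005, 0.991], [-0.991, 0.001, 0.137], [-0.001, -1.0, -0.005]]
ft_force: [0.5, -0.4, 0.1]
grip_width: 0.0397
```

```bash
python3 - <<'E'
from h import *
im=imaging.grab_frame('side')[:,:,::-1]; cv2.imwrite('pics/s19.png',im)
E
python3 plan.py .368 -.306 .18 -80.8
```

```text
t 43.15 pos [0.5374 0.0245 0.1416] jaw 7.90 w 0.0400 F [5.3535 0.2596 6.3623] | delta [ 0.3041 -0.0384 -0.2132] dist 0.373 twist 88.70
```

View pics/s19.png

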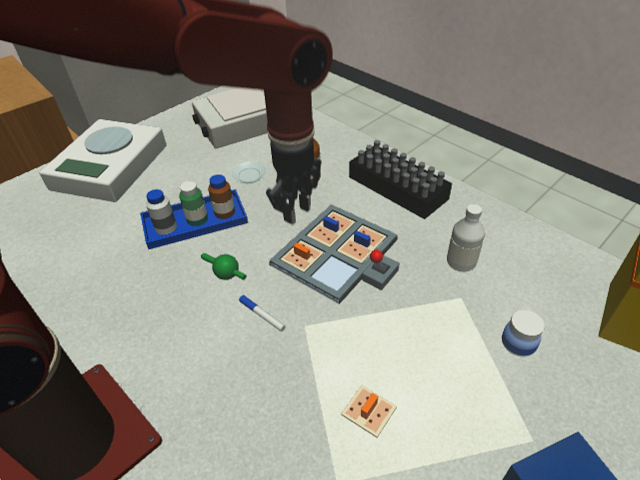

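apply_moves(motion=[{"hand": 0.04, "delta_pos": [0.028, -0.015, -0.019], "twist": 8.2}, {"hand": 0.04, "delta_pos": [0.056, -0.03, -0.039], "twist": 16.4}, {"hand": 0.04, "delta_pos": [0.084, -0.038, -0.058], "twist": 24.6}, {"hand": 0.04, "delta_pos": [0.112, -0.038, -0.078], "twist": 32.8}, {"hand": 0.04, "delta_pos": [0.14, -0.038, -0.098], "twist": 41}])

```text
t: 43.65
tool_pos: [0.4549, -0.1286, 0.1704]
orientation: [[-0.551, 0.002, 0.835], [-0.835, -0.001, -0.551], [-0.0, -1.0, 0.002]]
ft_force: [0.6, 0.0, 0.4]
grip_width: 0.0398
```

```bash
python3 plan.py .368 -.306 .18 -80.8
```

```text
t 43.65 pos [ 0.4549 -0.1286  0.1704] jaw -33.43 w 0.0398 F [0.5741 0.034  0.3778] | delta [ 0.1959 -0.0096  0.0252] dist 0.198 twist 47.37
```

apply_moves(motion=[{"hand": 0.04, "delta_pos": [0.04, -0.01, 0.005], "twist": 8.4}, {"hand": 0.04, "delta_pos": [0.08, -0.01, 0.01], "twist": 16.8}, {"hand": 0.04, "delta_pos": [0.12, -0.01, 0.015], "twist": 25.2}, {"hand": 0.04, "delta_pos": [0.155, -0.01, 0.02], "twist": 33.6}, {"hand": 0.04, "delta_pos": [0.18, -0.01, 0.023], "twist": 42}])

```text
t: 44.15
tool_pos: [0.3751, -0.2928, 0.18]
orientation: [[-0.968, 0.001, 0.25], [-0.25, -0.001, -0.968], [-0.0, -1.0, 0.001]]
ft_force: [0.0, 0.1, -0.1]
grip_width: 0.0398
```

```bash
python3 plan.py .368 -.306 .18 -80.8
```

```text
t 44.15 pos [ 0.3751 -0.2928  0.18  ] jaw -75.55 w 0.0398 F [ 0.0333  0.0549 -0.1373] | delta [0.0102 0.     0.011 ] dist 0.015 twist 5.25
```

apply_moves(motion=[{"hand": 0.04, "delta_pos": [0.01, 0, 0.011], "twist": 5.2}, {"hand": 0.04, "delta_pos": [0.01, 0, 0.011], "twist": 5.2}, {"hand": 0.04, "delta_pos": [0.01, 0, 0.011], "twist": 5.2}, {"hand": 0.04, "delta_pos": [0.01, 0, 0.011], "twist": 5.2}])

```text
t: 44.55
tool_pos: [0.3696, -0.3032, 0.1797]
orientation: [[-0.985, 0.0, 0.171], [-0.171, 0.0, -0.985], [-0.0, -1.0, -0.0]]
ft_force: [-0.3, 1.0, 0.0]
grip_width: 0.04
```

```bash
python3 lookp.py w20 .368 -.306 o .05; python3 plan.py .368 -.306 .18 -80.8
```

```text
(array([ 0.3679, -0.3073]), [(57.3, -81.13), (53.5, 8.87)], 3174)
(array([ 0.3686, -0.307 ]), ((34.5560188293457, 11.412247657775879), 8.943559646606445))
t 44.60 pos [ 0.3696 -0.3031  0.1798] jaw -80.17 w 0.0397 F [ 0.4437  0.5109 -0.4449] | delta [ 0.0021 -0.0002  0.0026] dist 0.003 twist 0.63
```

View pics/w20.png

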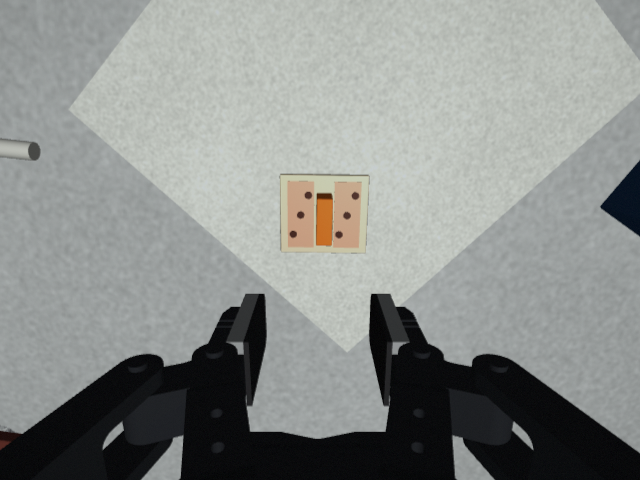

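apply_moves(motion=[{"hand": 0.04, "delta_pos": [0.0018, 0.03, 0.003], "twist": 0.9}, {"hand": 0.04, "delta_pos": [0.0018, 0.07, 0.003], "twist": 0.9}, {"hand": 0.04, "delta_pos": [0.0018, 0.105, 0.003], "twist": 0.9}, {"hand": 0.04, "delta_pos": [0.0018, 0.13, 0.003], "twist": 0.9}, {"hand": 0.04, "delta_pos": [0.0018, 0.145, 0.003], "twist": 0.9}])

```text
t: 45.1
tool_pos: [0.3673, -0.305, 0.0324]
orientation: [[-0.988, -0.002, 0.155], [-0.155, 0.003, -0.988], [0.002, -1.0, -0.003]]
ft_force: [-0.4, 0.1, 0.1]
grip_width: 0.04
```

apply_moves(motion=[{"hand": 0.04, "delta_pos": [0, 0.003, 0], "twist": 0}, {"hand": 0.04, "delta_pos": [0, 0.003, 0], "twist": 0}, {"hand": 0.04, "delta_pos": [0, 0.003, 0], "twist": 0}])

```text
t: 45.4
tool_pos: [0.3688, -0.3076, 0.033]
orientation: [[-0.988, 0.001, 0.154], [-0.154, -0.001, -0.988], [-0.001, -1.0, 0.002]]
ft_force: [0.1, 0.4, 0.4]
grip_width: 0.0401
```

```bash
python3 plan.py .3682 -.3072 .012 -81.1
```

```text
t 45.40 pos [ 0.3688 -0.3076  0.033 ] jaw -81.16 w 0.0401 F [0.1341 0.3718 0.3819] | delta [ 0.0006  0.021  -0.0005] dist 0.021 twist -0.06
```

apply_moves(motion=[{"hand": 0.04, "delta_pos": [0, 0.008, 0], "twist": 0}, {"hand": 0.04, "delta_pos": [0, 0.014, 0], "twist": 0}, {"hand": 0.04, "delta_pos": [0, 0.018, 0], "twist": 0}, {"hand": 0.04, "delta_pos": [0, 0.02, 0], "twist": 0}, {"hand": 0.04, "delta_pos": [0, 0.02, 0], "twist": 0}])

```text
t: 45.9
tool_pos: [0.3676, -0.3069, 0.0114]
orientation: [[-0.988, -0.001, 0.153], [-0.153, 0.001, -0.988], [0.0, -1.0, -0.001]]
ft_force: [-0.5, -0.1, 0.2]
grip_width: 0.0397
```

apply_moves(motion=[{"hand": 0.04, "delta_pos": [0, 0, 0], "twist": 0}, {"hand": 0.04, "delta_pos": [0, 0, 0], "twist": 0}])

```text
t: 46.1
tool_pos: [0.3681, -0.3073, 0.012]
orientation: [[-0.988, 0.0, 0.153], [-0.153, -0.0, -0.988], [-0.0, -1.0, 0.0]]
ft_force: [0.9, 1.1, -0.4]
grip_width: 0.0399
```

```bash
python3 plan.py .3682 -.3072 .012 -81.1
```

```text
t 46.10 pos [ 0.3681 -0.3073  0.012 ] jaw -81.21 w 0.0399 F [ 0.8604  1.1358 -0.3922] | delta [-0.0002  0.     -0.0001] dist 0.000 twist -0.11
```

apply_moves(motion=[{"hand": 0.005, "delta_pos": [0, 0, 0], "twist": 0}, {"hand": 0.005, "delta_pos": [0, 0, 0], "twist": 0}, {"hand": 0.005, "delta_pos": [0, 0, 0], "twist": 0}, {"hand": 0.005, "delta_pos": [0, 0, 0], "twist": 0}, {"hand": 0.005, "delta_pos": [0, 0, 0], "twist": 0}])

```text
t: 46.6
tool_pos: [0.3681, -0.3074, 0.0121]
orientation: [[-0.988, 0.0, 0.153], [-0.153, -0.001, -0.988], [-0.0, -1.0, 0.001]]
ft_force: [0.0, -0.9, 3.5]
grip_width: 0.0108
```

apply_moves(motion=[{"hand": 0.005, "delta_pos": [0, -0.02, 0], "twist": 0}, {"hand": 0.005, "delta_pos": [0, -0.06, 0], "twist": 0}, {"hand": 0.005, "delta_pos": [0, -0.1, 0], "twist": 0}, {"hand": 0.005, "delta_pos": [0, -0.13, 0], "twist": 0}, {"hand": 0.005, "delta_pos": [0, -0.145, 0], "twist": 0}])

```text
t: 47.1
tool_pos: [0.3688, -0.3081, 0.1599]
orientation: [[-0.988, 0.003, 0.153], [-0.153, -0.003, -0.988], [-0.002, -1.0, 0.004]]
ft_force: [0.3, 0.3, -0.9]
grip_width: 0.0109
```

```bash
python3 plan.py .5440 -.0586 .155 7.85
```

```text
t 47.10 pos [ 0.3688 -0.3081  0.1599] jaw -81.21 w 0.0109 F [ 0.3187  0.3101 -0.9146] | delta [-0.2112  0.0049 -0.2198] dist 0.305 twist -89.06
```

apply_moves(motion=[{"hand": 0.005, "delta_pos": [-0.012, 0, -0.013], "twist": -5}, {"hand": 0.005, "delta_pos": [-0.032, 0, -0.033], "twist": -13.3}, {"hand": 0.005, "delta_pos": [-0.052, 0, -0.054], "twist": -21.6}, {"hand": 0.005, "delta_pos": [-0.073, 0, -0.076], "twist": -30}, {"hand": 0.005, "delta_pos": [-0.094, 0, -0.098], "twist": -38.4}])

```text
t: 47.6
tool_pos: [0.446, -0.1947, 0.1564]
orientation: [[-0.675, -0.001, 0.737], [-0.737, 0.0, -0.675], [0.0, -1.0, -0.001]]
ft_force: [0.7, -0.2, -0.4]
grip_width: 0.0113
```

```bash
python3 plan.py .5440 -.0586 .155 7.85
```

```text
t 47.60 pos [ 0.446  -0.1947  0.1564] jaw -42.49 w 0.0113 F [ 0.7043 -0.1795 -0.3592] | delta [-0.1666  0.0014 -0.0196] dist 0.168 twist -50.34
```

apply_moves(motion=[{"hand": 0.005, "delta_pos": [-0.03, 0, -0.0035], "twist": -8.4}, {"hand": 0.005, "delta_pos": [-0.06, 0, -0.007], "twist": -16.8}, {"hand": 0.005, "delta_pos": [-0.09, 0, -0.0105], "twist": -25.2}, {"hand": 0.005, "delta_pos": [-0.12, 0, -0.014], "twist": -33.6}, {"hand": 0.005, "delta_pos": [-0.15, 0, -0.018], "twist": -42}])

```text
t: 48.1
tool_pos: [0.5348, -0.0724, 0.1562]
orientation: [[-0.008, -0.001, 1.0], [-1.0, 0.0, -0.008], [-0.0, -1.0, -0.001]]
ft_force: [0.7, -0.6, -1.0]
grip_width: 0.0111
```

```bash
python3 plan.py .5440 -.0586 .12 7.85
```

```text
t 48.10 pos [ 0.5348 -0.0724  0.1562] jaw -0.46 w 0.0111 F [ 0.682  -0.6048 -1.0057] | delta [-0.0139  0.0362  0.0091] dist 0.040 twist -8.31
```

apply_moves(motion=[{"hand": 0.005, "delta_pos": [-0.014, 0.015, 0.009], "twist": -8.3}, {"hand": 0.005, "delta_pos": [-0.014, 0.036, 0.009], "twist": -8.3}, {"hand": 0.005, "delta_pos": [-0.014, 0.036, 0.009], "twist": -8.3}, {"hand": 0.005, "delta_pos": [-0.014, 0.036, 0.009], "twist": -8.3}])

```text
t: 48.5
tool_pos: [0.543, -0.0596, 0.1202]
orientation: [[0.13, -0.002, 0.992], [-0.992, 0.0, 0.13], [-0.001, -1.0, -0.002]]
ft_force: [-0.0, -0.2, -1.0]
grip_width: 0.0108
```

```bash
python3 plan.py .5440 -.0586 .04 7.85
```

```text
t 48.50 pos [ 0.543  -0.0596  0.1202] jaw 7.47 w 0.0108 F [-0.0498 -0.2412 -1.0228] | delta [-0.0009  0.0802  0.0012] dist 0.080 twist -0.38
```

apply_moves(motion=[{"hand": 0.005, "delta_pos": [-0.001, 0.02, 0.0005], "twist": -0.3}, {"hand": 0.005, "delta_pos": [-0.001, 0.04, 0.0005], "twist": -0.3}, {"hand": 0.005, "delta_pos": [-0.001, 0.06, 0.0005], "twist": -0.3}, {"hand": 0.005, "delta_pos": [-0.001, 0.074, 0.0005], "twist": -0.3}, {"hand": 0.005, "delta_pos": [-0.001, 0.08, 0.0005], "twist": -0.3}])

```text
t: 49.0
tool_pos: [0.5436, -0.059, 0.0402]
orientation: [[0.135, -0.001, 0.991], [-0.991, 0.0, 0.135], [-0.0, -1.0, -0.001]]
ft_force: [0.0, -1.0, -1.0]
grip_width: 0.0111
```

apply_moves(motion=[{"hand": 0.005, "delta_pos": [0, 0.003, 0], "twist": 0}, {"hand": 0.005, "delta_pos": [0, 0.006, 0], "twist": 0}, {"hand": 0.005, "delta_pos": [0, 0.008, 0], "twist": 0}, {"hand": 0.005, "delta_pos": [0, 0.008, 0], "twist": 0}])

```text
t: 49.4
tool_pos: [0.5445, -0.0588, 0.0332]
orientation: [[0.136, 0.001, 0.991], [-0.991, -0.0, 0.136], [0.0, -1.0, 0.001]]
ft_force: [-0.2, 0.4, -1.0]
grip_width: 0.011
```

```bash
python3 plan.py .5440 -.0586 .0221 7.85; python3 - <<'E'
from h import *
im=imaging.grab_frame('wrist')[:,:,::-1]
cv2.imwrite('pics/w21z.png',cv2.resize(im[170:480,100:540],None,fx=1.8,fy=1.8,interpolation=cv2.INTER_CUBIC))
E
```

```text
t 49.40 pos [ 0.5445 -0.0588  0.0332] jaw 7.79 w 0.0110 F [-0.2207  0.4265 -0.9561] | delta [-0.0002  0.0111 -0.0004] dist 0.011 twist -0.06
```

View pics/w21z.png

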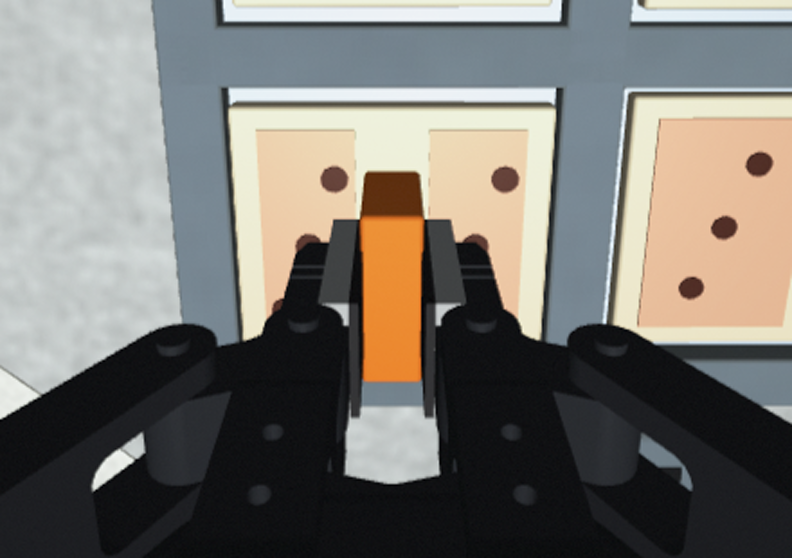

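apply_moves(motion=[{"hand": 0.005, "delta_pos": [0, 0.003, 0], "twist": 0}, {"hand": 0.005, "delta_pos": [0, 0.006, 0], "twist": 0}, {"hand": 0.005, "delta_pos": [0, 0.008, 0], "twist": 0}, {"hand": 0.005, "delta_pos": [0, 0.0095, 0], "twist": 0}, {"hand": 0.005, "delta_pos": [0, 0.01, 0], "twist": 0}])

```text
t: 49.95
tool_pos: [0.544, -0.0587, 0.0225]
orientation: [[0.136, -0.0, 0.991], [-0.991, 0.0, 0.136], [-0.0, -1.0, -0.0]]
ft_force: [0.5, 0.3, -0.8]
grip_width: 0.0111
```

apply_moves(motion=[{"hand": 0.005, "delta_pos": [0, 0.0005, 0], "twist": 0}, {"hand": 0.005, "delta_pos": [0, 0.001, 0], "twist": 0}, {"hand": 0.005, "delta_pos": [0, 0.0015, 0], "twist": 0}])

```text
t: 50.25
tool_pos: [0.5442, -0.0587, 0.0221]
orientation: [[0.136, -0.0, 0.991], [-0.991, -0.0, 0.136], [-0.0, -1.0, -0.0]]
ft_force: [-5.7, 0.1, 10.3]
grip_width: 0.0112
```

apply_moves(motion=[{"hand": 0.04, "delta_pos": [0, -0.0008, 0], "twist": 0}, {"hand": 0.04, "delta_pos": [0, -0.0008, 0], "twist": 0}, {"hand": 0.04, "delta_pos": [0, -0.02, 0], "twist": 0}, {"hand": 0.04, "delta_pos": [0, -0.06, 0], "twist": 0}, {"hand": 0.04, "delta_pos": [0, -0.11, 0], "twist": 0}])

```text
t: 50.75
tool_pos: [0.5421, -0.0582, 0.1301]
orientation: [[0.135, -0.005, 0.991], [-0.991, 0.001, 0.135], [-0.002, -1.0, -0.005]]
ft_force: [0.9, -0.5, 0.2]
grip_width: 0.04
```

```bash
python3 plan.py .59 0 .28 7.85
```

```text
t 50.75 pos [ 0.5421 -0.0582  0.1301] jaw 7.78 w 0.0400 F [ 0.8695 -0.4922  0.2062] | delta [-0.0512 -0.1499  0.0553] dist 0.168 twist -0.07
```

apply_moves(motion=[{"hand": 0.0, "delta_pos": [-0.01, -0.04, 0.015], "twist": 0}, {"hand": 0.0, "delta_pos": [-0.025, -0.08, 0.03], "twist": 0}, {"hand": 0.0, "delta_pos": [-0.04, -0.12, 0.045], "twist": 0}, {"hand": 0.0, "delta_pos": [-0.05, -0.15, 0.055], "twist": 0}, {"hand": 0.0, "delta_pos": [-0.05, -0.15, 0.055], "twist": 0}])

```text
t: 51.25
tool_pos: [0.5953, -0.0006, 0.2875]
orientation: [[0.137, 0.01, 0.99], [-0.991, -0.001, 0.137], [0.002, -1.0, 0.01]]
ft_force: [-0.2, -0.4, 0.4]
grip_width: 0.0007
```

apply_moves(motion=[{"hand": 0.0, "delta_pos": [0, 0, 0], "twist": 0}, {"hand": 0.0, "delta_pos": [0, 0, 0], "twist": 0}, {"hand": 0.0, "delta_pos": [0, 0, 0], "twist": 0}])

```text
t: 51.55
tool_pos: [0.5907, -0.002, 0.2792]
orientation: [[0.135, -0.004, 0.991], [-0.991, 0.0, 0.135], [-0.001, -1.0, -0.003]]
ft_force: [0.2, -0.1, 0.5]
grip_width: -0.0003
```

```bash
python3 - <<'E'
from h import *
m=imaging.camera_model('wrist')
im=imaging.grab_frame('wrist')[:,:,::-1]; cv2.imwrite('pics/w22.png',im); np.savez('w22.npz',**m)
im=imaging.grab_frame('side')[:,:,::-1]; cv2.imwrite('pics/s22.png',im)
c,s=np.cos(.1365),np.sin(.1365)
# switch ball ray intersections
def red(im,m):
    hsv=cv2.cvtColor(im,cv2.COLOR_BGR2HSV);H,S,V=[hsv[...,i].astype(int) for i in range(3)]
    mk=(((H<5)|(H>175))&(S>160)&(V>120)).astype(np.uint8)
    n,l,st,ce=cv2.connectedComponentsWithStats(mk)
    return [(st[i,4],ce[i]) for i in range(1,n) if st[i,4]>15]
for n,f in(('wrist','w22'),('side','s22'),('top','top5')):
    mm=m if n=='wrist' else imaging.camera_model(n)
    for a,ce in red(cv2.imread(f'pics/{f}.png'),mm):
        w=p2w(ce,.0747,mm)[0]; d=w[:2]-[.5977,-.0088]; print(n,a,ce,w,'local',d@[c,s],d@[-s,c])
E
```

```text
side 95 [376.4    254.6947] [ 0.597  -0.1278  0.0747] local -0.01685302381323745 -0.11777943840833033
```

View pics/w22.png

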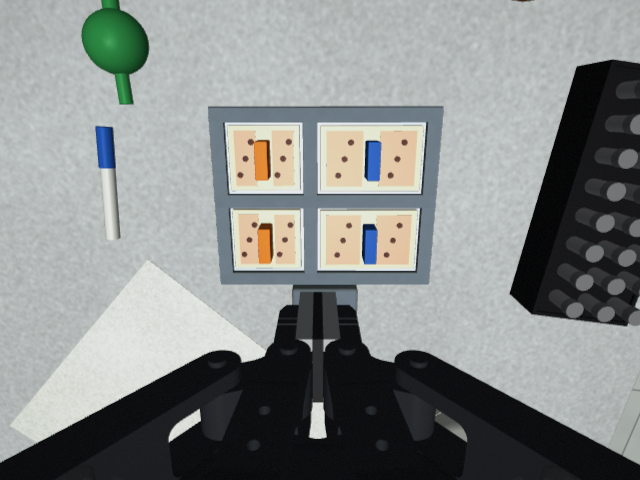

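View pics/s22.png

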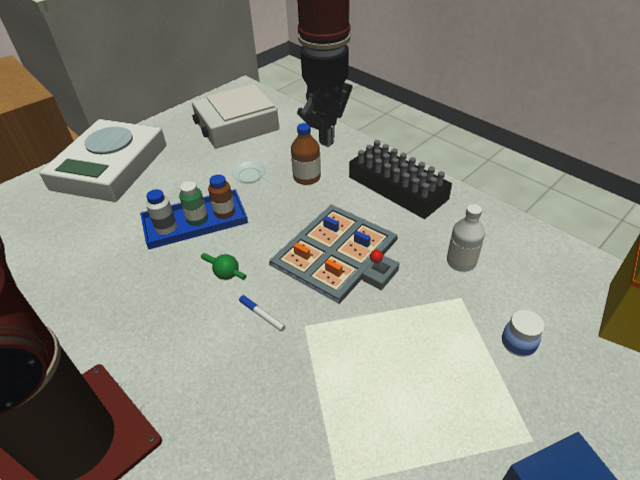

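```bash
python3 - <<'E'
from h import *
c,s=np.cos(.1365),np.sin(.1365)
for n,f,uv in(('top','top0',(350,232)),('wrist','w7',(98,66))):
    mm=dict(np.load('w7.npz')) if n=='wrist' else imaging.camera_model(n)
    im=cv2.imread(f'pics/{f}.png').astype(int); 
    u,v=uv; k=14 if n=='top' else 40
    sub=im[v-k:v+k,u-k:u+k]; mk=(sub[...,2]>1.7*sub[...,1])&(sub[...,2]>1.7*sub[...,0])&(sub[...,2]>90)
    yy,xx=np.nonzero(mk); ce=(xx.min()+xx.max())/2+u-k,(yy.min()+yy.max())/2+v-k
    w=p2w(ce,.0747,mm)[0]; d=w[:2]-[.5977,-.0088]; print(n,mk.sum(),ce,w,'local',d@[c,s],d@[-s,c])
X=lambda a,b:(.5977+c*a-s*b,-.0088+s*a+c*b)
print('block ctr',X(.012,-.118))
E
python3 plan.py .59 0 .28 97.8
```

```text
top 26 (np.float64(350.5), np.float64(232.5)) [ 0.5927 -0.1311  0.0747] local -0.021632172225201383 -0.12043285226098434
wrist 1798 (np.float64(96.5), np.float64(65.5)) [ 0.5912 -0.1258  0.0747] local -0.02231827034030828 -0.11501335796989873
block ctr (np.float64(0.6256454082744584), np.float64(-0.12406948493150231))
t 51.65 pos [ 0.5911 -0.0021  0.2798] jaw 7.75 w -0.0003 F [-0.1686 -0.0617 -0.2774] | delta [-0.0022 -0.0002 -0.0008] dist 0.002 twist 89.95
```

```bash
python3 plan.py .5393 -.1349 .14 7.85
```

```text
t 51.65 pos [ 0.5911 -0.0021  0.2798] jaw 7.75 w -0.0003 F [-0.1686 -0.0617 -0.2774] | delta [ 0.1246  0.1398 -0.0692] dist 0.200 twist -0.10
```

apply_moves(motion=[{"hand": 0.0, "delta_pos": [0.04, 0, -0.025], "twist": 0}, {"hand": 0.0, "delta_pos": [0.08, 0.02, -0.05], "twist": 0}, {"hand": 0.0, "delta_pos": [0.115, 0.05, -0.068], "twist": 0}, {"hand": 0.0, "delta_pos": [0.124, 0.095, -0.069], "twist": 0}, {"hand": 0.0, "delta_pos": [0.125, 0.13, -0.069], "twist": 0}])

```text
t: 52.15
tool_pos: [0.5389, -0.1369, 0.1489]
orientation: [[0.132, -0.001, 0.991], [-0.991, 0.0, 0.132], [-0.0, -1.0, -0.001]]
ft_force: [0.1, 0.5, -1.7]
grip_width: -0.0004
```

apply_moves(motion=[{"hand": 0.0, "delta_pos": [0, 0, 0], "twist": 0}, {"hand": 0.0, "delta_pos": [0, 0, 0], "twist": 0}, {"hand": 0.0, "delta_pos": [0, 0, 0], "twist": 0}])

```text
t: 52.45
tool_pos: [0.542, -0.1352, 0.1538]
orientation: [[0.136, 0.003, 0.991], [-0.991, -0.001, 0.136], [0.002, -1.0, 0.003]]
ft_force: [1.0, 0.9, 0.3]
grip_width: -0.0002
```

```bash
python3 plan.py .5393 -.1349 .06 7.85; python3 - <<'E'
from h import *
for n in('wrist','side'):
    im=imaging.grab_frame(n)[:,:,::-1]; cv2.imwrite(f'pics/{n}23.png',im)
E
```

```text
t 52.45 pos [ 0.542  -0.1352  0.1538] jaw 7.82 w -0.0002 F [0.9805 0.8738 0.3016] | delta [-0.0007  0.0938 -0.0027] dist 0.094 twist -0.03
```

View pics/wrist23.png

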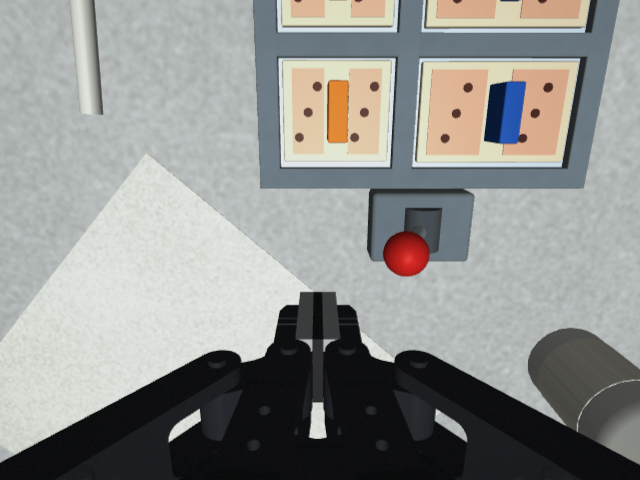

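View pics/side23.png

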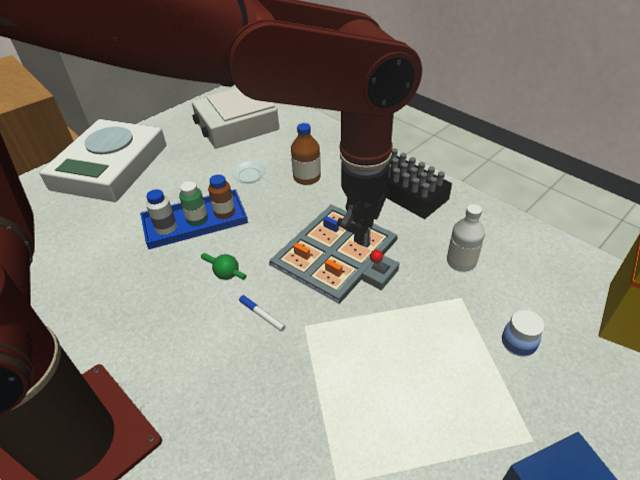

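```bash
python3 - <<'E'
from h import *
m=imaging.camera_model('wrist')
w=p2w([[406,254]],.0747,m)[0]; c,s=np.cos(.1365),np.sin(.1365); d=w[:2]-[.5977,-.0088]; print(w,d@[c,s],d@[-s,c])
print(p2w([[600,400]],.15,m),p2w([[570,350]],.0,m))
E
python3 plan.py .5393 -.1349 .06 7.85
```

```text
[ 0.5936 -0.1302  0.0747] -0.020607543045725048 -0.11967507770713351
[[ 0.6686 -0.1608  0.15  ]] [[ 0.7675 -0.218   0.    ]]
t 52.55 pos [ 0.5422 -0.1351  0.154 ] jaw 7.83 w -0.0002 F [ 1.0461 -0.6809 -0.18  ] | delta [-0.0006  0.094  -0.0028] dist 0.094 twist -0.02
```

```bash
python3 - <<'E'
from h import *
m=imaging.camera_model('side'); print('side base',p2w([[464,262]],.0,m)); print('side cap',p2w([[474,212]],.15,m))
m=imaging.camera_model('top'); print('top cap',p2w([[396,149]],.15,m),'base',p2w([[387,165]],.0,m))
m=imaging.camera_model('wrist'); print(w2p([[.72,-.2,0],[.72,-.2,.1],[.72,-.2,.15]],m))
E
```

```text
side base [[ 0.766  -0.2356  0.    ]]
side cap [[ 0.7536 -0.2354  0.15  ]]
top cap [[ 0.7583 -0.2269  0.15  ]] base [[ 0.7623 -0.2307  0.    ]]
[[521.0596 323.987 ]
 [604.4289 408.4489]
 [677.884  482.8666]]
```

apply_moves(motion=[{"hand": 0.0, "delta_pos": [0.001, 0.02, 0], "twist": 0}, {"hand": 0.0, "delta_pos": [0.001, 0.05, 0], "twist": 0}, {"hand": 0.0, "delta_pos": [0.001, 0.075, 0], "twist": 0}, {"hand": 0.0, "delta_pos": [0.001, 0.09, 0], "twist": 0}, {"hand": 0.0, "delta_pos": [0.001, 0.095, 0], "twist": 0}])

```text
t: 53.05
tool_pos: [0.5403, -0.1355, 0.0557]
orientation: [[0.136, -0.001, 0.991], [-0.991, 0.0, 0.136], [-0.001, -1.0, -0.001]]
ft_force: [-0.5, -0.1, 0.5]
grip_width: 0.0
```

apply_moves(motion=[{"hand": 0.0, "delta_pos": [0, 0, 0.01], "twist": 0}, {"hand": 0.0, "delta_pos": [0, 0, 0.02], "twist": 0}, {"hand": 0.0, "delta_pos": [0, 0, 0.03], "twist": 0}, {"hand": 0.0, "delta_pos": [0, 0, 0.04], "twist": 0}, {"hand": 0.0, "delta_pos": [0, 0, 0.05], "twist": 0}])

```text
t: 53.55
tool_pos: [0.5915, -0.1291, 0.057]
orientation: [[0.136, 0.001, 0.991], [-0.991, -0.0, 0.136], [0.001, -1.0, 0.001]]
ft_force: [-1.2, -0.1, 1.1]
grip_width: -0.0003
```

```bash
cat > loc.py <<'E'
from h import *
s_=get_state();c,s=np.cos(.1365),np.sin(.1365);d=s_['tool_pos'][:2]-[.5977,-.0088];print('TCP local',d@[c,s],d@[-s,c],s_['tool_pos'][2],'Fx',s_['ft_force'][:2]@[c,s],s_['ft_force'])
E
python3 loc.py; python3 - <<'E'
from h import *
for n in('wrist','side'):
    im=imaging.grab_frame(n)[:,:,::-1]; cv2.imwrite(f'pics/{n}24.png',im)
E
```

```text
TCP local -0.022492736253411034 -0.11836751903780325 0.05700318721545304 Fx -1.1859127552085145 [-1.1822 -0.1079  1.0949]
```

View pics/wrist24.png

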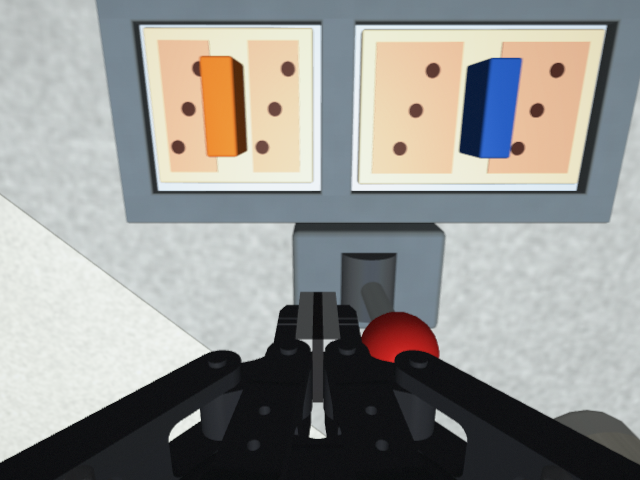

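apply_moves(motion=[{"hand": 0.0, "delta_pos": [0, 0, 0.008], "twist": 0}, {"hand": 0.0, "delta_pos": [0, 0, 0.014], "twist": 0}, {"hand": 0.0, "delta_pos": [0, 0, 0.02], "twist": 0}, {"hand": 0.0, "delta_pos": [0, 0, 0.022], "twist": 0}, {"hand": 0.0, "delta_pos": [0, 0, 0.022], "twist": 0}])

```text
t: 54.15
tool_pos: [0.6122, -0.1261, 0.0562]
orientation: [[0.136, 0.0, 0.991], [-0.991, 0.0, 0.136], [-0.0, -1.0, 0.0]]
ft_force: [-0.5, 0.3, -0.8]
grip_width: 0.0001
```

```bash
python3 loc.py; python3 - <<'E'
from h import *
for n in('wrist','side'):
    im=imaging.grab_frame(n)[:,:,::-1]; cv2.imwrite(f'pics/{n}25.png',im)
E
```

```text
TCP local -0.0015598296131335114 -0.11818379561278836 0.05621988837880175 Fx -0.42830647608342975 [-0.4732  0.2976 -0.8027]
```

View pics/wrist25.png

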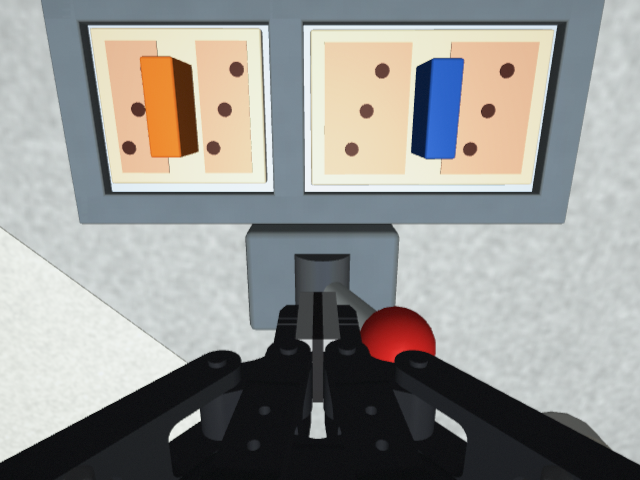

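apply_moves(motion=[{"hand": 0.0, "delta_pos": [0, 0, 0.003], "twist": 0}, {"hand": 0.0, "delta_pos": [0, 0, 0.005], "twist": 0}, {"hand": 0.0, "delta_pos": [0, 0, 0.005], "twist": 0}])

```text
t: 54.55
tool_pos: [0.6165, -0.1255, 0.0561]
orientation: [[0.136, -0.001, 0.991], [-0.991, 0.0, 0.136], [-0.0, -1.0, -0.001]]
ft_force: [-2.2, -0.4, -0.4]
grip_width: 0.0002
```

apply_moves(motion=[{"hand": 0.0, "delta_pos": [0, 0, 0.002], "twist": 0}, {"hand": 0.0, "delta_pos": [0, 0, 0.003], "twist": 0}, {"hand": 0.0, "delta_pos": [0, 0, 0.003], "twist": 0}])

```text
t: 54.85
tool_pos: [0.617, -0.1254, 0.056]
orientation: [[0.136, -0.007, 0.991], [-0.991, 0.0, 0.136], [-0.001, -1.0, -0.007]]
ft_force: [-12.6, -1.4, 7.3]
grip_width: -0.0002
```

```bash
python3 loc.py
```

```text
TCP local 0.0032045982932325523 -0.11818107424484944 0.055991013917545435 Fx -12.645272470092204 [-12.5668  -1.4359   7.3077]
```

apply_moves(motion=[{"hand": 0.0, "delta_pos": [0, 0, -0.005], "twist": 0}, {"hand": 0.0, "delta_pos": [0, 0, -0.03], "twist": 0}, {"hand": 0.0, "delta_pos": [0, -0.02, -0.06], "twist": 0}, {"hand": 0.0, "delta_pos": [0, -0.06, -0.07], "twist": 0}, {"hand": 0.0, "delta_pos": [0, -0.1, -0.07], "twist": 0}])

```text
t: 55.35
tool_pos: [0.5486, -0.1343, 0.1565]
orientation: [[0.135, -0.002, 0.991], [-0.991, 0.001, 0.135], [-0.001, -1.0, -0.002]]
ft_force: [1.2, -0.0, -1.0]
grip_width: 0.0001
```

apply_moves(motion=[{"hand": 0.0, "delta_pos": [0, -0.04, -0.02], "twist": 0}, {"hand": 0.0, "delta_pos": [0, -0.08, -0.05], "twist": 0}, {"hand": 0.0, "delta_pos": [0, -0.08, -0.08], "twist": 0}, {"hand": 0.0, "delta_pos": [0, -0.08, -0.08], "twist": 0}])

```text
t: 55.75
tool_pos: [0.4703, -0.146, 0.2385]
orientation: [[0.134, 0.004, 0.991], [-0.991, -0.002, 0.134], [0.003, -1.0, 0.003]]
ft_force: [0.5, -0.7, -1.5]
grip_width: -0.0002
```

```bash
python3 - <<'E'
from h import *
m=imaging.camera_model('wrist')
for n in('wrist','side','top'):
    im=imaging.grab_frame(n)[:,:,::-1]; cv2.imwrite(f'pics/{n}26.png',im)
np.savez('w26.npz',**m)
E
python3 loc.py
```

```text
TCP local -0.1433436303277301 -0.11815181644442406 0.23638690456123831 Fx 0.26258652185188525 [ 0.3218 -0.4131 -0.189 ]
```

View pics/wrist26.png

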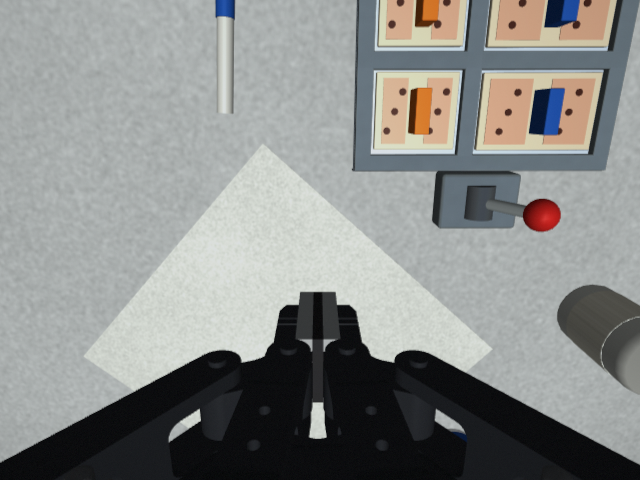

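View pics/side26.png

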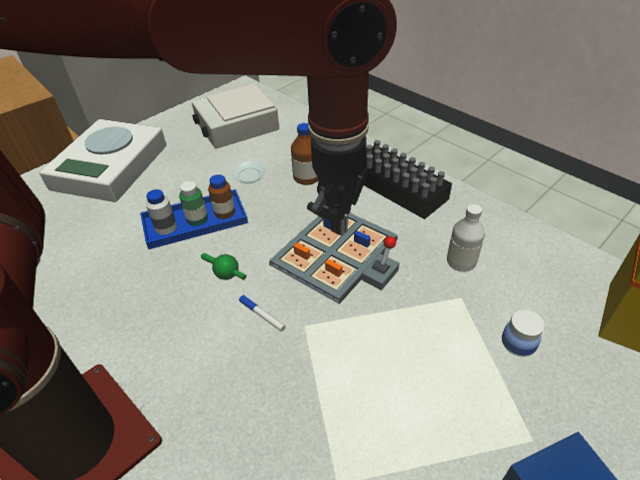

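View pics/top26.png

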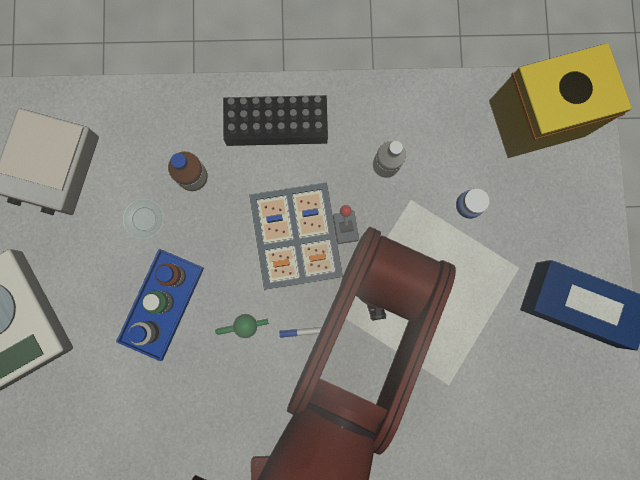

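```bash
python3 - <<'E'
from h import *
c,s=np.cos(.1365),np.sin(.1365)
for n,f,uv,mm in(('top','top26',(346,211),imaging.camera_model('top')),('wrist','wrist26',(542,215),dict(np.load('w26.npz'))),('side','side26',(390,242),imaging.camera_model('side'))):
    im=cv2.imread(f'pics/{f}.png').astype(int);u,v=uv;k=14 if n!='wrist' else 30
    sub=im[v-k:v+k,u-k:u+k]; mk=(sub[...,2]>1.7*sub[...,1])&(sub[...,2]>1.7*sub[...,0])&(sub[...,2]>90)
    yy,xx=np.nonzero(mk); ce=(xx.min()+xx.max())/2+u-k,(yy.min()+yy.max())/2+v-k
    w=p2w(ce,.0747,mm)[0]; d=w[:2]-[.5977,-.0088]; print(n,mk.sum(),ce,w,'local',d@[c,s],d@[-s,c])
E
python3 - <<'E'
import cv2
im=cv2.imread('pics/top26.png'); cv2.imwrite('pics/t26z.png',cv2.resize(im[175:300,235:370],None,fx=4.4,fy=4.4,interpolation=cv2.INTER_CUBIC))
E
```

```text
top 56 (np.float64(346.0), np.float64(210.0)) [ 0.6433 -0.1228  0.0747] local 0.02970467762833607 -0.1191790712488742
wrist 804 (np.float64(543.5), np.float64(214.5)) [ 0.6449 -0.1212  0.0747] local 0.03144531820739984 -0.11778217863905914
side 108 (np.float64(389.5), np.float64(241.0)) [ 0.6447 -0.1223  0.0747] local 0.031132484755404234 -0.11880707238609721
```

View pics/t26z.png

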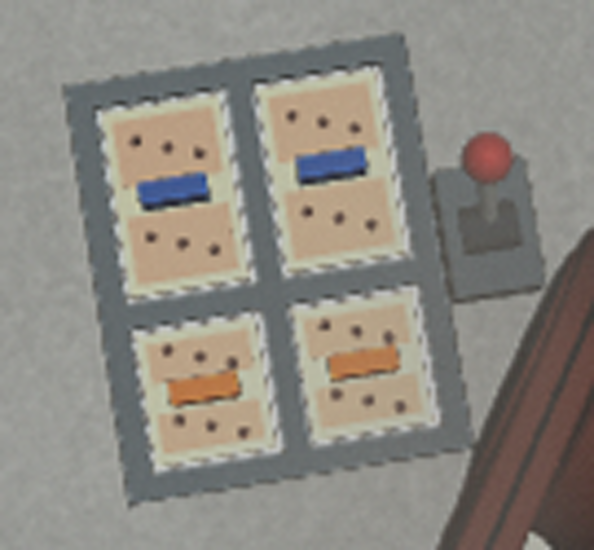

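```bash
python3 - <<'E'
import cv2
im=cv2.imread('pics/wrist26.png'); cv2.imwrite('pics/w26z.png',cv2.resize(im[160:240,425:575],None,fx=5,fy=5,interpolation=cv2.INTER_CUBIC))
E
```

```text
(no output)
```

View pics/w26z.png

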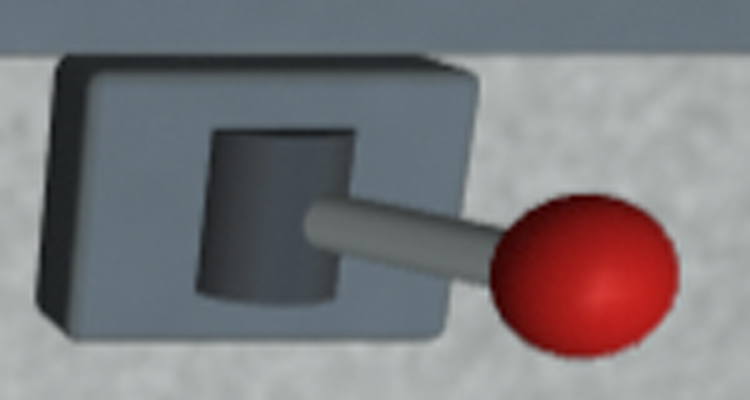

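```bash
python3 - <<'E'
from h import *
mm=dict(np.load('w26.npz'));c,s=np.cos(.1365),np.sin(.1365)
def L(x,y,z):
    w=p2w((425+x/5,160+y/5),z,mm)[0]; d=w[:2]-[.5977,-.0088]; return np.round([d@[c,s],d@[-s,c]],4)
print('block L/R',L(82,205,.025),L(461,205,.025),'top/bot',L(280,72,.025),L(265,338,.025))
print('drum at .03',L(203,215,.025),L(345,215,.025))
# project ball for different angles with pivot x at block centre
px=(L(82,205,.025)[0]+L(461,205,.025)[0])/2; py=-.1175
for a in (.3,.35,.4,.45,.5):
    lx=px+.06*np.sin(a); P=[.5977+c*lx-s*py,-.0088+s*lx+c*py,.022+.06*np.cos(a)]
    u=w2p([P],mm)[0]; print(a,(u-[425,160])*5)
E
```

```text
block L/R [-0.0333 -0.1172] [ 0.0346 -0.1173] top/bot [-0.0006 -0.0936] [ 0.0023 -0.1419]
drum at .03 [-0.0114 -0.1191] [ 0.014  -0.1191]
0.3 [523.912  277.9196]
0.35 [539.2265 276.4106]
0.4 [553.642  274.6966]
0.45 [567.1135 272.7859]
0.5 [579.6014 270.688 ]
```

```bash
python3 - <<'E'
from h import *
mm=imaging.camera_model('top');c,s=np.cos(.1365),np.sin(.1365)
def L(u,v,z):
    w=p2w((u,v),z,mm)[0]; d=w[:2]-[.5977,-.0088]; return np.round([d@[c,s],d@[-s,c]],4)
print(L(346.4,227.3,.025)); print('ball end',L(346,210.5,.0747))
E
```

```text
[-0.0025 -0.1183]
ball end [ 0.0286 -0.119 ]
```

```bash
python3 -c "
from bench import *
print(get_state()['t']); print(hand_in())"
```

```text
55.9
the job is handed in; nothing more can be done
None
```

I finished the job and handed it in at 55.9 s of the 208 s allowed. `hand_in()` gives no verdict, so this rests on my own last checks.

- **Bottles:** I moved the white, green and amber bottles to the spill tray first. The last side and top pictures show all three upright in it.
- **Plates:** I lowered all four plates until they touched the pocket floor before letting go. The pictures show the large ones in the two large pockets and the small ones in the two small pockets, flat and square with a gap all round. No plate was knocked out of place at any point that I saw.
- **Lamp switch:** I pushed it last, until it stopped with about 13 N resistance. The ball then sat 30–31 mm past the pivot, a lean of about 0.52–0.54 rad where 0.5 is fully on.
- **Bystanders:** They look unmoved in the last pictures.

**One disagreement:** the ball moved about 51–54 mm by the top and wrist cameras, and 48 mm by the side camera. A full swing from off to on should be about 57 mm. The lever seemed to start at a lean of about −0.37 rad rather than −0.5. I took the hard stop and the final lean as proof that it is fully on.

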